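Hang a test coupon and lower it into the beaker

TASK

Start the immersion test: with the stand's rod still up, hang the steel test coupon by its hole on the stand's hook, so that it hangs free above the beaker. Once it has stopped swinging, press the rod's cap all the way down, so that the coupon dips into the beaker and hangs there still and plumb, touching neither the glass nor anything but the hook. Leave the beaker in its place and do not disturb the flask and the vials.

Things in the scene. Friction and masses are not known exactly. Their poses are not given: they have to be found in the camera images.
- stand: Low dipping stand fixed to the bench: grey base plate 200 (x) x 120 (y) x 10 mm, origin at the centre of its underside, +x from the hook towards the column (roughly away from the robot), z up. A round aluminium column (25 mm thick, top 116 mm above the bench) stands at x = +70 mm; a vertical steel rod slides in it. Three 8 mm high pins at x = -30 mm locate the beaker
- dip_rod (a joint): How far the sliding rod, with its hook arm and cap, is pressed down: 0 = fully up, 0.065 m = fully down on its stop; it slides stiffly (a push of some 5 to 7 N) and stays where it is left
- cap_top (a point): Centre of the top of the round black cap (34 mm across) on the sliding rod, over the column; 242 mm above the bench with the rod up. Nothing stands above it. Moves with the rod; axes as the stand's
- hook_bend (a point): Lowest point of the hook (on the axis of its 5 mm round steel bar), where the coupon must hang; 208 mm above the bench with the rod up, straight above the beaker's centre. From here the bar runs almost level in the stand's +x direction to the rod, 100 mm away, and turns up towards -x into the free tip. Axes as the stand's
- hook_tip (a point): Free upper end of the hook's bar: 15 mm to -x of the bend and 22 mm above it; the last 22 mm of the bar rise at 60 degrees to the level, leaning to -x (towards the robot). Axes as the stand's
- coupon: Flat plain dark steel strip 120 (x) x 24 (y) x 6 (z) mm, 0.12 kg, lying flat; origin at the centre of its lower broad face; x along it, its hole lies near the +x end, z across its thickness; once hung it swings for a few seconds
- coupon_hole (a point): Centre of the coupon's through hole, 14 mm across, at half thickness, 12 mm from the strip's +x end; axes as the coupon's
- coupon_foot (a point): Middle of the coupon's other end (-x end), the end that must hang lowest; axes as the coupon's
- beaker: Low glass beaker, 73 mm across, 60 mm high, about 62 mm clear inside, its floor 3 mm thick; origin at the centre of its underside, which stands on the stand's base plate under the hook. With the rod up the hung coupon's foot clears the rim by some 15 to 25 mm; with the rod down the foot is some 17 mm above the beaker's floor
- flask: Small conical glass flask, 71 mm across, 101 mm high, a bystander on the right; origin at the centre of its underside
- vial_a: Small brown-filled vial with a black cap, 27 mm across, 60 mm high, a bystander; origin at the centre of its underside
- vial_b: Small pale vial with a white cap, 27 mm across, 60 mm high, a bystander; origin at the centre of its underside
Things that resemble listed ones, but are neither listed nor needed, are in the scene too. Leave any turquoise look-alike of the beaker alone. Of the things that look like the coupon, take the one that is farthest from the robot's base at the start.

How it is judged (in metres and radians):
On the way:
1. the coupon hangs free by its hole on the raised hook, let go by the fingers and no longer swinging, before the rod is pressed (value of joint dip_rod below 0.022 m and distance between coupon_hole and hook_bend below 0.018 m and angle between coupon's own x axis and vertical below 0.5 rad and contact force between the fingers and coupon below 0.05 N and linear speed of coupon below 0.1 m/s), for 0.3 s.
At the end, for the whole second after the job is handed in: Rod down at least 60 of 65 mm; coupon hung by its hole (centre within 18 mm of the bend), within 0.2 rad of plumb, under 30 mm/s, its foot within 25 mm of the beaker's axis and under 35 mm above its underside, not touching it; beaker upright, within 12 mm of its start (value of joint dip_rod above 0.06 m and distance between coupon_hole and hook_bend below 0.018 m and angle between coupon's own x axis and vertical below 0.2 rad and horizontal distance between coupon_foot and beaker below 0.025 m and z of coupon_foot in the frame of beaker below 0.035 m and contact force between coupon and beaker below 0.05 N and linear speed of coupon below 0.03 m/s and angle between beaker's own z axis and vertical below 0.05 rad and distance of beaker from where it was at the start of the episode below 0.012 m).
It fails at once if the beaker is tipped (angle between beaker's own z axis and vertical above 0.35 rad).
It fails at once if the flask or a vial is upset or pushed away (angle between any of flask, vial_a, vial_b's own z axis and vertical above 0.5 rad or distance of any of flask, vial_a, vial_b from where it was at the start of the episode above 0.03 m).
It also fails if it takes over 61 s, if anything falls off the work surface, if the arm or the gripper's body presses on something with over 40 N, if the wrist force passes 120 N, or if a joint passes its speed limit or range.

ROBOT

A 6-joint arm with a two-finger parallel gripper is mounted at the origin on the work surface; the furniture and walls round the work are solid. World frame = base frame: x ahead of the robot, y to its left, z up, the work surface at z = 0. Lengths are in m, angles in degrees, forces in N, time in s.
With the tool pointing down it reaches from about 0.425 to 0.95 m from the base axis. Payload 14.7 kg.
Tool frame: the origin (TCP) lies midway between the tips of the shut fingers; the grasp point (between the pads) lies 19 mm behind it (r.tcp_to_grasp is the distance from the TCP to the grasp point, in m); z points along the fingers, y is the direction in which the jaws open and shut (so a half turn about z gives the same grasp; the last joint's range is limited). The gripper opens to 85 mm and grips with 20 to 120 N. Pads are 22 mm wide; open, the fingers measure 114 mm over their backs; the gripper's body (76 mm by 85 mm) begins 54 mm behind the grasp point. The pads swing forward as they close: fully open they stand 13 mm farther back than shut.
Start: joints at [-2.67, 27.513, 91.461, -0, 61.026, -2.67], TCP at [0.65, 0, 0.195] pointing down, gripper open.
Joint ranges: [-157.49, 157.49], [-46.99, 117.5], [13.45, 153.17], [-89.5, 269.5], [5.16, 153.95], [-167.48, 167.48]. Speed limits (degrees/s): [108.29, 108.29, 136.94, 172.46, 172.46, 172.46].

INTERFACE

Orientations are given as a 3x3 rotation matrix whose columns are the frame's x, y, z axes.
In Python, from plant import readout, viewer, job_done, r gives the robot as it stands. The module is installed in compiled form; this text tells all that it offers.
- The arm moves only by the tool move_arm, never from a script. Its argument "deltas" is a list of rows, each an object of numbers: "dx", "dy", "dz": the shift along the tool's x, y, z in mm; "roll": the turn about the tool's z in rad; "claw": the opening, from 0 (shut) to 1 (fully open). In form: [{"dx": .., "dy": .., "dz": .., "roll": .., "claw": ..}, ...]. A call has 1 to 5 rows; each row is the pose to reach, as a shift and turn from the pose commanded when the call began, along the tool's axes at that moment; what a row does not reach only later rows make up. A row lasts 1/12 s, in which the tool goes at most 41.7 mm and 7.16 degrees, less where a joint would pass 70% of its speed; a pose out of reach is approached as far as the arm can. A call with a gripper value outside its range is refused whole. The fingers move at their own pace and stop on an object; "force" is the grip in N (left out, the last holds). Time passes only in rows, so rows that repeat a pose let the fingers close. It gives the time, the measured TCP pose, the force and the opening at its end, in the units of the state.
- readout.sense(): the state, without advancing time (a new reading comes with each control period).
- viewer.grab_frame(name): name is "scene" or "side" or "wrist"; returns a dict with "image" (384x512x3 uint8, red, green, blue), "z_map" (384x512 float32, m along the optical axis (not along the pixel's ray), 0 where there is no reading), "fx", "fy", "cx", "cy" (pixels), "origin" and "orientation" of the camera in the world; the wrist camera has in their place "mount" (4x4, takes a point from camera to tool coordinates, whose origin is the TCP and whose axes are the flange's). Camera axes: x right, y up, looking along -z (the intrinsics and any distortion apply to the point x, -y, -z); pixel columns grow to the right and rows downward; lengths in m; the calibration is good to about 2 mm. A picture is of the moment at which its call begins: read the wrist's pose just before it.
- job_done(): hands the job in, once; it reports no verdict.
The state is a dict: "clock": time; "joint_positions": joint angles; "qd": joint speeds; "effort": joint torques, N m; "eef_pos": TCP position; "ee_rot": TCP orientation; "force": force on the tool from outside, world axes, zero at the start; "ft_torque": the same for the moment, N m; "width": finger opening in m.
Only numpy, scipy, OpenCV 4.12 (cv2) and the standard library are available. Lean on these libraries where they do the work, as an engineer would, in place of code of your own. Each camera call takes 0.05 s, during which the arm holds its last target. There are 200 camera calls.

## Working session

There is one attempt and no reset: what is moved stays moved. The work goes in short steps, Python scripts to look and compute and a tool call to move; the robot and the scene stay as the last step left them, time stands still between calls to the robot, and variables do not carry over. Pictures are saved under pics/ and viewed, about 8 in all and at most 12, crops included, and the job is handed in when it is done.

Besides the shell and the picture viewer there is one more tool, called after "Emit:" as a command line: name --argument value ..., lists and objects as JSON in quotes. move_arm: Moves the arm, as the interface text tells. Its arguments: {"type":"object","properties":{"deltas":{"type":"array","items":{"type":"object","properties":{"dx":{"type":"number"},"dy":{"type":"number"},"dz":{"type":"number"},"roll":{"type":"number"},"claw":{"type":"number"}}}},"force":{"type":"number"}},"required":["deltas"]}

```bash
mkdir -p pics; cat > h.py <<'E'
import numpy as np, cv2
from plant import readout, viewer, job_done, r
def grab(n,save=None):
    s=readout.sense(); f=viewer.grab_frame(n)
    if 'mount' in f:
        T=np.eye(4);T[:3,:3]=s['ee_rot'];T[:3,3]=s['eef_pos'];M=T@np.array(f['mount'])
        f['origin']=M[:3,3];f['orientation']=M[:3,:3]
    if save: cv2.imwrite(save,f['image'][:,:,::-1])
    return f
def P(f,u,v,z=None,h=None):
    d=np.array([(u-f['cx'])/f['fx'],-(v-f['cy'])/f['fy'],-1.]); R=np.array(f['orientation']);o=np.array(f['origin'])
    if h is not None:
        w=R@d; return o+w*(h-o[2])/w[2]
    if z is None: z=f['z_map'][int(v),int(u)]
    return o+R@(d*z)
def proj(f,p):
    c=np.array(f['orientation']).T@(np.array(p)-np.array(f['origin']))
    return f['cx']+f['fx']*c[0]/-c[2], f['cy']-f['fy']*c[1]/-c[2]
E
python3 - <<'E'
from h import *
import pickle
F={n:grab(n) for n in('scene','side','wrist')}
pickle.dump(F,open('f0.pkl','wb'))
for n in F: print(n,F[n]['origin'],[k for k in F[n]],F[n]['fx'])
a=[F[n]['image'][:,:,::-1] for n in F]
cv2.imwrite('pics/a.png',cv2.resize(a[0],(800,600),interpolation=cv2.INTER_CUBIC))
cv2.imwrite('pics/b.png',cv2.resize(a[1],(800,600),interpolation=cv2.INTER_CUBIC))
print(readout.sense())
E
```

```text
scene [1.23935312 0.71420009 0.89242711] ['image', 'z_map', 'fx', 'fy', 'cx', 'cy', 'origin', 'orientation'] 416.2911604145036
side [ 0.32187346 -1.05581103  0.69262095] ['image', 'z_map', 'fx', 'fy', 'cx', 'cy', 'origin', 'orientation'] 420.5383355114424
wrist [0.64995245 0.06860047 0.37337233] ['image', 'z_map', 'fx', 'fy', 'cx', 'cy', 'mount', 'origin', 'orientation'] 266.0583635838019
{'clock': 0.15, 'joint_positions': array([-2.66953679e+00,  2.75418881e+01,  9.14842754e+01,  2.09630798e-03,
        6.10275259e+01, -2.67043939e+00]), 'qd': array([-0.01003524, -0.03997226, -0.1060305 ,  0.10406572, -0.0031884 ,
        0.07019846]), 'effort': array([-4.27572886e-04, -9.51149726e+01, -4.30458927e+01, -2.65440685e-04,
        8.19593843e-03, -1.37463962e-04]), 'eef_pos': array([6.49658536e-01, 5.50545867e-05, 1.94224286e-01]), 'ee_rot': array([[ 2.01945863e-06,  9.99999563e-01, -9.34549611e-04],
       [ 9.99999997e-01, -1.94879100e-06,  7.56176839e-05],
       [ 7.56158296e-05, -9.34549761e-04, -9.99999560e-01]]), 'force': array([-0.95656939,  0.103163  , -0.22899446]), 'ft_torque': array([-0.00276704,  0.05878491,  0.04246309]), 'width': 0.08538425616944695}
```

View pics/a.png

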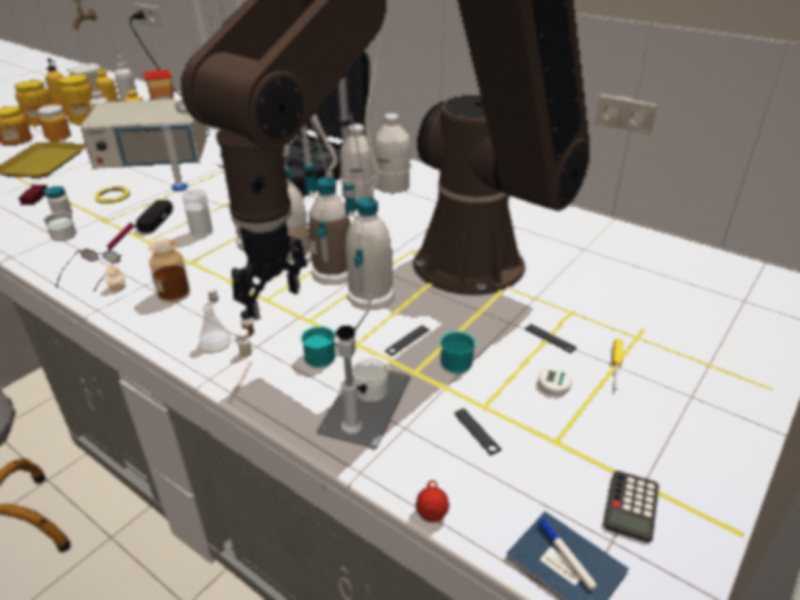

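View pics/b.png

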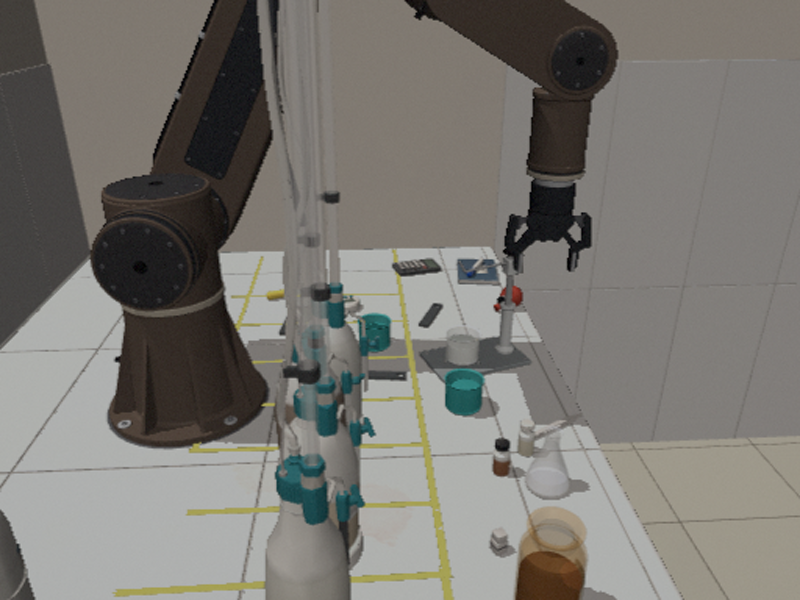

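The scene view (800x600 px) shows three coupon look-alikes: at (408,341), (550,338) and (477,431). The stand column is at (350,400), with its cap at (346,333). I'll measure their distances from the base and crop in closer.

```bash
python3 - <<'E'
from h import *
import pickle
F=pickle.load(open('f0.pkl','rb'));f=F['scene'];g=F['side']
for n,u,v in [('s1',408,341),('s2',550,338),('s3',477,431),('cap',346,332),('beakercentre',370,380),('base',335,425),('flask',212,335),('vial',245,345),('vialb',249,327)]:
    p=P(f,u*.64,v*.64);print(n,p.round(4),np.hypot(p[0],p[1]).round(3))
for n,u,v in [('s3',431,315),('cap',508,262),('beaker',462,345),('vialA',502,460),('vialB',526,440),('flask',548,480)]:
    print('side',n,P(g,u*.64,v*.64).round(4))
a=f['image'][:,:,::-1]
def crop(im,x0,y0,w,h,s): return cv2.resize(im[y0:y0+h,x0:x0+w],None,fx=s,fy=s,interpolation=cv2.INTER_CUBIC)
c1=crop(a,180,195,160,120,5); cv2.imwrite('pics/c.png',c1)
c2=crop(g['image'][:,:,::-1],260,150,90,95,5)
w=F['wrist']['image'][:,:,::-1]
out=np.zeros((480,800,3),np.uint8); c2=cv2.resize(c2,(400,422));out[:422,:400]=c2; out[:300,400:]=cv2.resize(w,(400,300)); cv2.imwrite('pics/d.png',out)
E
```

```text
s1 [0.3508 0.0642 0.0026] 0.357
s2 [0.1638 0.3088 0.0065] 0.35
s3 [ 0.4853  0.3205 -0.    ] 0.582
cap [0.6242 0.1386 0.235 ] 0.639
beakercentre [0.5343 0.1084 0.0474] 0.545
base [0.6366 0.1064 0.0096] 0.645
flask [ 0.6185 -0.2528  0.041 ] 0.668
vial [ 0.5944 -0.1787  0.0339] 0.621
vialb [ 0.542  -0.2252  0.0273] 0.587
side s3 [0.4894 0.3149 0.0033]
side cap [0.6161 0.1273 0.2091]
side beaker [0.5222 0.0687 0.0588]
side vialA [ 0.5367 -0.2507  0.032 ]
side vialB [ 0.5862 -0.2027  0.0313]
side flask [ 0.5963 -0.2984  0.03  ]
```

View pics/c.png

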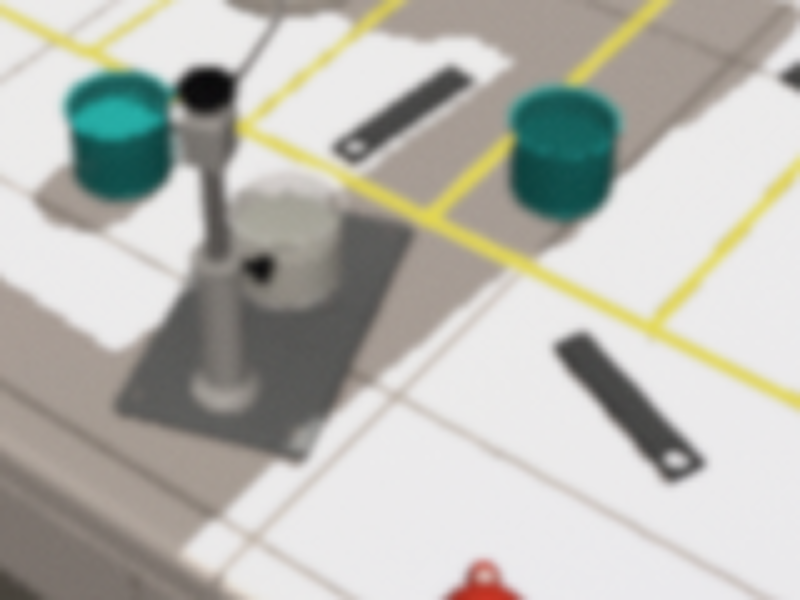

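View pics/d.png

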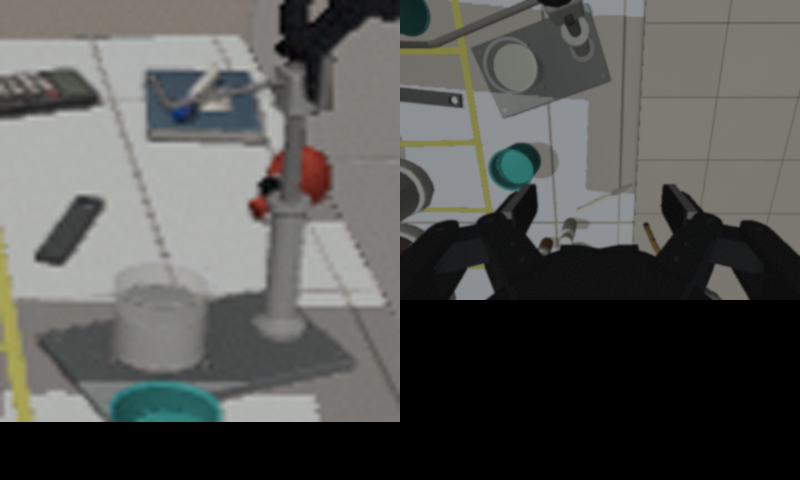

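The farthest strip is s3 at scene px (477,431), 0.58 m from the base; the other two are at about 0.35 m. In the crop its hole is at (676,460) and its other end at (573,342). The stand's plate, the beaker and the cap at (206,90) are visible too. I'll work out the geometry next.

```bash
python3 - <<'E'
from h import *
import pickle
F=pickle.load(open('f0.pkl','rb'));f=F['scene'];g=F['side'];w=F['wrist']
c=lambda u,v:(180+u/5,195+v/5)
hole=P(f,*c(676,460),h=.006);end=P(f,*c(573,342),h=.006)
far=P(f,*c(690,470),h=.006)
print('hole',hole,'end',end,np.linalg.norm(hole-end),np.degrees(np.arctan2(*(hole-end)[[1,0]])))
print('cap',P(f,*c(206,90),h=.242))
print('plate corners',[P(f,*c(u,v),h=.01).round(3) for u,v in[(118,408),(302,460),(413,228)]])
print('beaker rim',P(f,*c(285,200),h=.07),'bottom',P(f,*c(287,285),h=.013))
# wrist view: plate corners, beaker
k=512/400
for n,u,v,h in[('corner',472-400,45,.01),('corner',505-400,118,.01),('corner',610-400,77,.01),('beaker',516-400,66,.07),('s1hole',455-400,100,.006)]:
    print(n,P(w,u*k,v*k,h=h).round(3))
print(w['orientation'])
E
```

```text
hole [0.50977256 0.3670137  0.006     ] end [0.46660056 0.2719069  0.006     ] 0.10444676451060812 65.58519126378754
cap [0.63272366 0.14558701 0.242     ]
plate corners [array([0.669, 0.094, 0.01 ]), array([0.636, 0.202, 0.01 ]), array([0.446, 0.139, 0.01 ])]
beaker rim [0.52481293 0.10247487 0.07      ] bottom [0.5351972  0.11004711 0.013     ]
corner [0.448 0.141 0.01 ]
corner [0.486 0.026 0.01 ]
corner [0.668 0.093 0.01 ]
beaker [0.537 0.103 0.07 ]
s1hole [0.402 0.056 0.006]
[[ 9.99999906e-01 -2.59606917e-04  3.46581802e-04]
 [ 1.56707052e-04  9.63073290e-01  2.69239324e-01]
 [-4.03680067e-04 -2.69239245e-01  9.63073240e-01]]
```

Emit:
move_arm --deltas '[{"dz":-40},{"dz":-80},{"dz":-125},{"dz":-125,"dx":35,"dy":-20,"roll":0.1},{"dz":-125,"dx":70,"dy":-40,"roll":0.2}]'

```text
validation failed for argument at $.de...
```

```bash
python3 - <<'E'
from h import *
s=readout.sense();print(s['clock'],s['eef_pos'],s['ee_rot'].round(3),s['width'])
E
```

```text
0.15 [6.49658536e-01 5.50545867e-05 1.94224286e-01] [[ 0.     1.    -0.001]
 [ 1.    -0.     0.   ]
 [ 0.    -0.001 -1.   ]] 0.08538425616944695
```

Emit:
move_arm --deltas '[{"dx":0,"dy":0,"dz":-40,"roll":0,"claw":1},{"dx":0,"dy":0,"dz":-80,"roll":0,"claw":1},{"dx":0,"dy":0,"dz":-125,"roll":0,"claw":1},{"dx":35,"dy":-20,"dz":-125,"roll":0.1,"claw":1},{"dx":70,"dy":-40,"dz":-125,"roll":0.2,"claw":1}]'

```text
clock: 0.57
eef_pos: [0.6116, 0.0695, 0.3225]
ee_rot: [[0.205, 0.979, 0.005], [0.979, -0.205, 0.0], [0.001, 0.005, -1.0]]
force: [0.4, 1.0, -0.6]
width: 0.0856
```

```bash
cat > go.py <<'E'
# print the deltas (mm, rad) from the present pose to a target TCP and tool-x yaw
import sys; from h import *
s=readout.sense();R=s['ee_rot'];x,y,z,yaw=map(float,sys.argv[1:5])
d=R.T@(np.array([x,y,z])-s['eef_pos'])*1000
cur=np.degrees(np.arctan2(R[1,0],R[0,0]))
print('t',s['clock'],'tcp',s['eef_pos'].round(4),'yaw',cur.round(2),'w',s['width'].round(4),'F',s['force'].round(1),'delta',d.round(1),'roll',np.radians(cur-yaw).round(3))
E
python3 go.py 0.481 0.303 0.32 65.6
```

```text
Traceback (most recent call last):
  File "go.py", line 6, in <module>
    print('t',s['clock'],'tcp',s['eef_pos'].round(4),'yaw',cur.round(2),'w',s['width'].round(4),'F',s['force'].round(1),'delta',d.round(1),'roll',np.radians(cur-yaw).round(3))
                                                                            ^^^^^^^^^^^^^^^^
AttributeError: 'float' object has no attribute 'round'
```

Emit:
move_arm --deltas '[{"dx":30,"dy":-25,"dz":0,"roll":0.05,"claw":1},{"dx":60,"dy":-50,"dz":0,"roll":0.1,"claw":1},{"dx":88,"dy":-75,"dz":0,"roll":0.15,"claw":1},{"dx":118,"dy":-100,"dz":0,"roll":0.2,"claw":1},{"dx":145,"dy":-125,"dz":0,"roll":0.226,"claw":1}]'

```text
clock: 0.98
eef_pos: [0.515, 0.2385, 0.3196]
ee_rot: [[0.416, 0.909, -0.0], [0.909, -0.416, 0.0], [0.0, -0.0, -1.0]]
force: [0.6, 0.1, -1.1]
width: 0.0853
```

```bash
sed -i "s/s\['width'\].round(4)/round(s['width'],4)/" go.py; python3 - <<'E'
from h import *
import pickle
f=grab('wrist');pickle.dump(f,open('f1.pkl','wb'))
cv2.imwrite('pics/e.png',cv2.resize(f['image'][:,:,::-1],(800,600),interpolation=cv2.INTER_CUBIC))
print(f['origin'],proj(f,(.51,.367,.006)))
E
python3 go.py 0.481 0.303 0.15 65.6
```

```text
[0.54367994 0.30089097 0.49888173] (np.float64(221.275111966587), np.float64(90.99277779193586))
t 1.0333 tcp [0.5118 0.2432 0.3197] yaw 65.47 w 0.0856 F [-3.7  7.1 -1. ] delta [ 41.4 -52.3 169.9] roll -0.002
```

View pics/e.png

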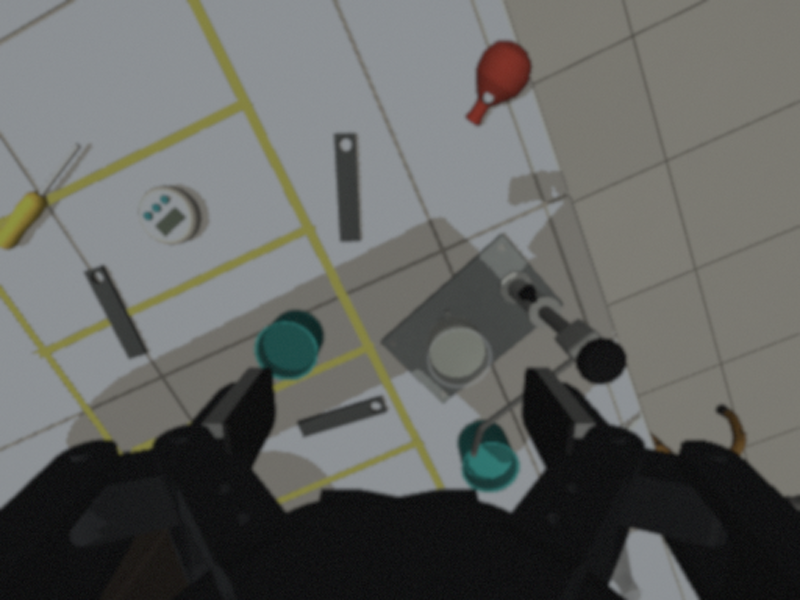

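The wrist view (800x600) shows the coupon's hole at (346,145) and its foot end at (350,240). The cap is at (600,361), the beaker rim at (458,354), and the hook bar runs to about (475,450).

```bash
python3 - <<'E'
from h import *
import pickle
f=pickle.load(open('f1.pkl','rb'))
k=.64
q=lambda n,u,v,h:(print(n,P(f,u*k,v*k,h=h).round(4)),P(f,u*k,v*k,h=h))[1]
a=q('hole',346,145,.006);b=q('foot',350,240.5,.006);print(np.linalg.norm(a-b),np.degrees(np.arctan2(*(a-b)[[1,0]])))
q('cap',600,361,.242);q('beakerrim',459,352,.07);q('bend',475,450,.208);q('tip',480,435,.23)
q('corner',382,342,.01);q('corner',502,235,.01);q('corner',445,403,.01)
im=f['image'][:,:,::-1]
cv2.imwrite('pics/f.png',cv2.resize(im[200:310,280:410],None,fx=6,fy=5.4,interpolation=cv2.INTER_CUBIC))
E
```

```text
hole [0.5089 0.3642 0.006 ]
foot [0.4659 0.2673 0.006 ]
0.10612358285227948 66.05092172416519
cap [0.6194 0.1418 0.242 ]
beakerrim [0.5311 0.1108 0.07  ]
bend [0.5146 0.0879 0.208 ]
tip [0.5249 0.1143 0.23  ]
corner [0.4466 0.1369 0.01  ]
corner [0.6309 0.1994 0.01  ]
corner [0.4854 0.0253 0.01  ]
```

View pics/f.png

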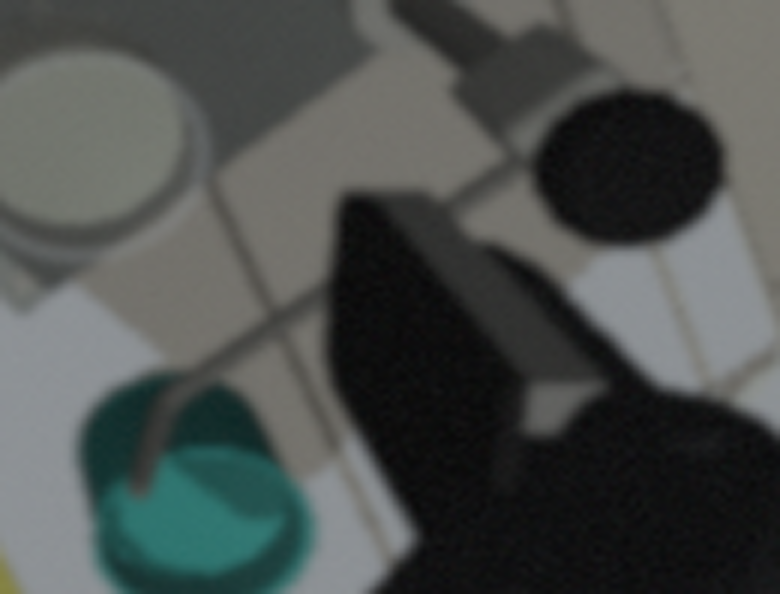

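```bash
python3 go.py 0.481 0.3015 0.10 66; python3 - <<'E'
from h import *
import pickle
f=pickle.load(open('f1.pkl','rb'))
c=lambda u,v:(280+u/6,200+v/5.4)
print('bend',P(f,*c(165,400),h=.208),'tip',P(f,*c(140,490),h=.23),'cap',P(f,*c(629,167),h=.242))
E
```

```text
t 1.0333 tcp [0.5118 0.2432 0.3197] yaw 65.47 w 0.0856 F [-3.7  7.1 -1. ] delta [ 39.9 -51.6 219.9] roll -0.009
bend [0.52593251 0.10460405 0.208     ] tip [0.51471584 0.10086584 0.23      ] cap [0.62023976 0.14160065 0.242     ]
```

Emit:
move_arm --deltas '[{"dx":10,"dy":-15,"dz":30,"roll":0,"claw":1},{"dx":20,"dy":-25,"dz":65,"roll":0,"claw":1},{"dx":30,"dy":-40,"dz":100,"roll":-0.005,"claw":1},{"dx":40,"dy":-52,"dz":135,"roll":-0.008,"claw":1},{"dx":43,"dy":-56,"dz":165,"roll":-0.008,"claw":1}]'

```text
clock: 1.45
eef_pos: [0.4814, 0.3004, 0.1526]
ee_rot: [[0.405, 0.914, -0.001], [0.914, -0.405, -0.0], [-0.001, -0.001, -1.0]]
force: [-0.5, 0.1, 0.4]
width: 0.0853
```

```bash
python3 go.py 0.481 0.3015 0.10 66
```

```text
t 1.45 tcp [0.4814 0.3004 0.1526] yaw 66.12 w 0.0853 F [-0.5  0.1  0.4] delta [ 0.8 -0.8 52.6] roll 0.002
```

Emit:
move_arm --deltas '[{"dx":1,"dy":-1,"dz":30,"roll":0,"claw":1},{"dx":1,"dy":-1,"dz":65,"roll":0,"claw":1},{"dx":1,"dy":-1,"dz":100,"roll":0,"claw":1},{"dx":1,"dy":-1,"dz":120,"roll":0,"claw":1},{"dx":1,"dy":-1,"dz":120,"roll":0,"claw":1}]'

```text
clock: 1.87
eef_pos: [0.4798, 0.299, 0.0306]
ee_rot: [[0.406, 0.914, -0.006], [0.914, -0.406, -0.003], [-0.005, -0.004, -1.0]]
force: [-1.6, -1.0, 0.4]
width: 0.0853
```

```bash
python3 - <<'E'
from h import *
import pickle
f=grab('wrist');pickle.dump(f,open('f2.pkl','wb'))
cv2.imwrite('pics/g.png',cv2.resize(f['image'][:,:,::-1],(800,600),interpolation=cv2.INTER_CUBIC))
E
python3 go.py 0.481 0.3015 0.0015 66
```

```text
t 1.9167 tcp [0.4811 0.2997 0.0329] yaw 66.05 w 0.0853 F [-0.2  0.3  0.7] delta [ 1.7 -0.7 31.4] roll 0.001
```

View pics/g.png

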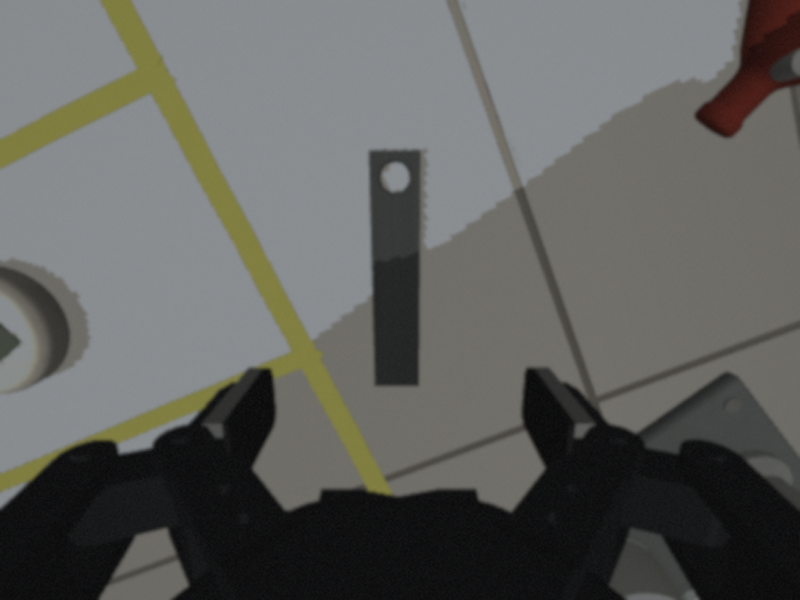

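Coupon centred between the fingers: hole at (396,177), foot end at (397,385).

```bash
python3 - <<'E'
from h import *
import pickle
f=pickle.load(open('f2.pkl','rb'));k=.64;s=readout.sense();R=s['ee_rot']
for n,u,v in[('top',395,150.5),('hole',396,177),('foot',397,385)]:
    p=P(f,u*k,v*k,h=.006);print(n,p.round(4),(R.T@(p-s['eef_pos'])*1000).round(1))
E
```

```text
top [0.5126 0.3763 0.006 ] [82.9 -2.2 26.6]
hole [0.5083 0.3654 0.006 ] [71.1 -1.7 26.7]
foot [0.465  0.2669 0.006 ] [-36.5  -1.3  27.1]
```

Emit:
move_arm --deltas '[{"dx":0,"dy":0,"dz":10,"roll":0,"claw":1},{"dx":0,"dy":0,"dz":20,"roll":0,"claw":1},{"dx":0,"dy":0,"dz":26,"roll":0,"claw":1},{"dx":0,"dy":0,"dz":28,"roll":0,"claw":1},{"dx":0,"dy":0,"dz":30,"roll":0,"claw":1}]' --force 30

```text
clock: 2.33
eef_pos: [0.4827, 0.3006, 0.0048]
ee_rot: [[0.406, 0.914, 0.0], [0.914, -0.406, 0.0], [0.0, 0.0, -1.0]]
force: [0.5, -0.0, -0.2]
width: 0.0853
```

```bash
python3 go.py 0.481 0.3015 0.0015 66
```

```text
t 2.3333 tcp [0.4827 0.3006 0.0048] yaw 66.05 w 0.0853 F [ 0.5 -0.  -0.2] delta [ 0.1 -1.9  3.3] roll 0.001
```

Emit:
move_arm --deltas '[{"dx":0,"dy":-2,"dz":1,"roll":0,"claw":1},{"dx":0,"dy":-2,"dz":1,"roll":0,"claw":1},{"dx":0,"dy":-2,"dz":1,"roll":0,"claw":0.5},{"dx":0,"dy":-2,"dz":1,"roll":0,"claw":0.4},{"dx":0,"dy":-2,"dz":1,"roll":0,"claw":0.4}]' --force 30

```text
clock: 2.75
eef_pos: [0.4809, 0.3015, 0.004]
ee_rot: [[0.406, 0.914, 0.0], [0.914, -0.406, 0.0], [0.0, 0.0, -1.0]]
force: [0.6, -0.3, -0.1]
width: 0.0518
```

Emit:
move_arm --deltas '[{"dx":0,"dy":0,"dz":3,"roll":0,"claw":0.4},{"dx":0,"dy":0,"dz":3,"roll":0,"claw":0.35},{"dx":0,"dy":0,"dz":3,"roll":0,"claw":0.2},{"dx":0,"dy":0,"dz":3,"roll":0,"claw":0.1},{"dx":0,"dy":0,"dz":3,"roll":0,"claw":0.1}]' --force 30

```text
clock: 3.17
eef_pos: [0.4807, 0.3014, 0.0007]
ee_rot: [[0.406, 0.914, -0.0], [0.914, -0.406, -0.0], [-0.0, -0.0, -1.0]]
force: [0.7, -0.4, -0.0]
width: 0.0086
```

Emit:
move_arm --deltas '[{"dx":0,"dy":0,"dz":0,"roll":0,"claw":0.1},{"dx":0,"dy":0,"dz":0,"roll":0,"claw":0.1},{"dx":0,"dy":0,"dz":0,"roll":0,"claw":0.1}]' --force 30

```text
clock: 3.42
eef_pos: [0.4808, 0.3014, 0.0007]
ee_rot: [[0.406, 0.914, 0.0], [0.914, -0.406, 0.0], [0.0, 0.0, -1.0]]
force: [0.2, 0.2, 0.5]
width: 0.0085
```

The opening went to 8.5 mm, so the coupon isn't gripped. I'll look.

```bash
python3 - <<'E'
from h import *
import pickle
f=grab('wrist');pickle.dump(f,open('f3.pkl','wb'))
g=grab('scene')
o=np.zeros((600,800,3),np.uint8)
o[:300,:400]=cv2.resize(f['image'][:,:,::-1],(400,300),interpolation=cv2.INTER_AREA)
o[:300,400:]=cv2.resize(f['image'][70:270,150:350,::-1],(400,300),interpolation=cv2.INTER_CUBIC)
o[300:]=cv2.resize(g['image'][210:330,200:400,::-1],(800,480),interpolation=cv2.INTER_CUBIC)[:300]
cv2.imwrite('pics/h.png',o)
E
```

```text
(no output)
```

View pics/h.png

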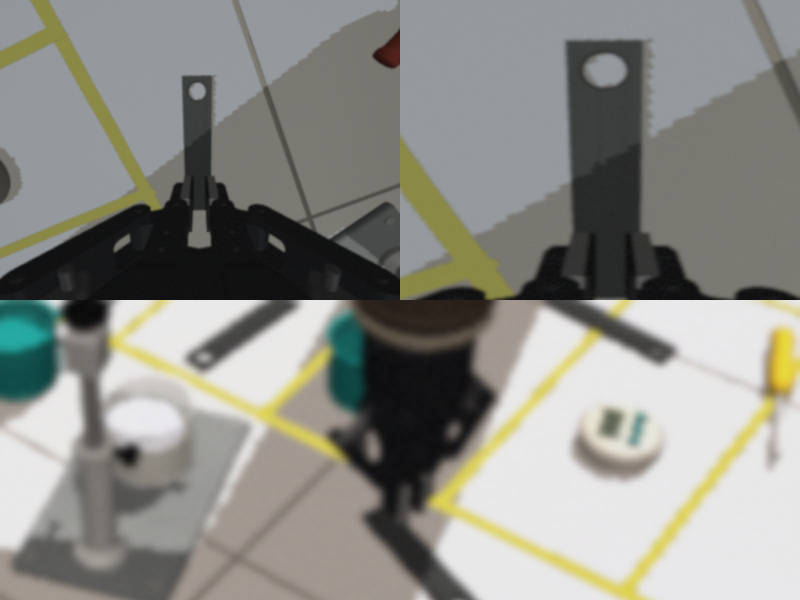

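The fingers closed above the coupon, because the pads sit farther back than the TCP. I'll open to about 36 mm and descend guarded until the tips touch the bench.

Emit:
move_arm --deltas '[{"dx":0,"dy":0,"dz":0,"roll":0,"claw":0.4},{"dx":0,"dy":0,"dz":0,"roll":0,"claw":0.4},{"dx":0,"dy":0,"dz":0,"roll":0,"claw":0.4},{"dx":0,"dy":0,"dz":3,"roll":0,"claw":0.4},{"dx":0,"dy":0,"dz":3,"roll":0,"claw":0.4}]'

```text
clock: 3.93
eef_pos: [0.4806, 0.3013, -0.0027]
ee_rot: [[0.406, 0.914, -0.0], [0.914, -0.406, -0.0], [-0.0, -0.0, -1.0]]
force: [-0.9, -0.4, -1.1]
width: 0.0341
```

Emit:
move_arm --deltas '[{"dx":0,"dy":0,"dz":2,"roll":0,"claw":0.4},{"dx":0,"dy":0,"dz":2,"roll":0,"claw":0.4}]'

```text
clock: 4.1
eef_pos: [0.4805, 0.3013, -0.0047]
ee_rot: [[0.406, 0.914, -0.0], [0.914, -0.406, -0.0], [-0.0, -0.0, -1.0]]
force: [-0.3, -1.0, -0.7]
width: 0.034
```

Emit:
move_arm --deltas '[{"dx":0,"dy":0,"dz":1,"roll":0,"claw":0.4},{"dx":0,"dy":0,"dz":1,"roll":0,"claw":0.4}]'

```text
clock: 4.27
eef_pos: [0.4807, 0.3013, -0.0055]
ee_rot: [[0.406, 0.914, -0.0], [0.914, -0.406, -0.0], [-0.0, -0.0, -1.0]]
force: [-0.4, 0.5, 0.7]
width: 0.0347
```

Emit:
move_arm --deltas '[{"dx":0,"dy":0,"dz":0.5,"roll":0,"claw":0.4},{"dx":0,"dy":0,"dz":0.5,"roll":0,"claw":0.4}]'

```text
clock: 4.43
eef_pos: [0.4807, 0.3014, -0.0059]
ee_rot: [[0.406, 0.914, -0.0], [0.914, -0.406, -0.0], [-0.0, -0.0, -1.0]]
force: [0.5, -0.1, -0.7]
width: 0.0342
```

Emit:
move_arm --deltas '[{"dx":0,"dy":0,"dz":0.5,"roll":0,"claw":0.35},{"dx":0,"dy":0,"dz":0.5,"roll":0,"claw":0.25},{"dx":0,"dy":0,"dz":0.5,"roll":0,"claw":0.15},{"dx":0,"dy":0,"dz":0.5,"roll":0,"claw":0.1},{"dx":0,"dy":0,"dz":0.5,"roll":0,"claw":0.1}]' --force 30

```text
clock: 4.85
eef_pos: [0.4807, 0.3014, -0.0063]
ee_rot: [[0.406, 0.914, 0.0], [0.914, -0.406, -0.0], [0.0, 0.0, -1.0]]
force: [-0.6, 0.5, -0.3]
width: 0.0087
```

```bash
python3 - <<'E'
from h import *
import pickle
f=grab('wrist');pickle.dump(f,open('f4.pkl','wb'));s=readout.sense();R=s['ee_rot']
print(s['eef_pos'],s['width'],s['force'])
z=f['z_map'];v,u=np.mgrid[:384,:512]
d=np.stack([(u-f['cx'])/f['fx'],-(v-f['cy'])/f['fy'],-np.ones_like(z)],-1)*z[...,None]
W=d@np.array(f['orientation']).T+f['origin']
for r in range(190,300,6): print(r,[tuple(int(t) for t in (W[r,c]-[.48,.3,0])*1000) for c in (228,236,240,246,252,258,264,270,276)])
cv2.imwrite('pics/i.png',cv2.resize(f['image'][150:300,180:330,::-1],(600,600),interpolation=cv2.INTER_CUBIC))
E
```

```text
[ 0.48072697  0.30138208 -0.00630249] 0.00826305826629837 [0.69180528 0.48950669 0.27142548]
190 [(-6, 29, 0), (0, 28, 6), (1, 26, 5), (5, 25, 6), (8, 23, 5), (12, 22, 5), (16, 21, 6), (19, 19, 6), (22, 15, 0)]
196 [(-8, 25, 0), (-2, 24, 5), (0, 23, 5), (3, 21, 5), (7, 20, 5), (10, 18, 6), (14, 17, 6), (18, 15, 6), (21, 12, 0)]
202 [(-10, 21, 0), (-3, 20, 6), (-1, 19, 6), (1, 17, 5), (5, 16, 4), (9, 14, 5), (12, 13, 6), (16, 11, 5), (28, 64, 172)]
208 [(-12, 17, 0), (-5, 17, 6), (-3, 15, 6), (0, 14, 6), (4, 12, 6), (7, 10, 5), (11, 9, 5), (14, 7, 6), (18, 3, 0)]
214 [(-13, 13, 0), (-7, 13, 7), (-5, 12, 5), (-1, 10, 5), (2, 8, 5), (5, 7, 6), (9, 5, 6), (13, 3, 5), (16, 0, 0)]
220 [(-15, 9, 0), (-9, 9, 5), (-6, 8, 5), (-3, 6, 4), (0, 5, 6), (4, 3, 5), (7, 1, 5), (11, 0, 6), (14, -4, 0)]
226 [(-17, 5, 0), (-3, 16, 37), (-2, 14, 35), (0, 13, 35), (-1, 0, 5), (2, 0, 6), (10, 9, 35), (13, 8, 36), (12, -7, 0)]
232 [(-19, 1, 0), (-3, 15, 44), (-1, 14, 44), (1, 14, 45), (-3, -3, 5), (0, -4, 5), (10, 10, 45), (12, 8, 43), (11, -12, 0)]
238 [(-8, 14, 43), (-2, 15, 51), (-1, 14, 51), (1, 13, 50)
[... 648 characters left out ...]
0, -30, 5), (6, 3, 66), (10, 8, 78), (13, 9, 80)]
274 [(-3, 16, 84), (0, 15, 85), (-2, 9, 75), (-5, -3, 54), (-17, -35, 0), (-14, -38, 0), (5, 0, 67), (9, 6, 78), (13, 9, 84)]
280 [(0, 21, 96), (0, 15, 89), (-3, 7, 75), (-6, -5, 56), (-20, -41, 0), (-16, -43, 0), (3, -2, 67), (8, 3, 77), (14, 14, 96)]
286 [(0, 21, 100), (0, 14, 91), (-4, 5, 76), (-25, -43, 0), (-22, -45, 0), (-18, -47, 0), (2, -5, 66), (7, 0, 76), (14, 14, 99)]
292 [(0, 20, 102), (-1, 12, 91), (-5, 1, 75), (-28, -48, 0), (-24, -50, -1), (-20, -52, -1), (1, -7, 67), (6, -2, 77), (13, 14, 101)]
298 [(0, 21, 106), (-2, 10, 91), (-6, 0, 77), (-30, -53, 0), (-26, -54, 0), (-22, -57, -1), (-18, -58, 0), (5, -4, 77), (12, 12, 102)]
```

View pics/i.png

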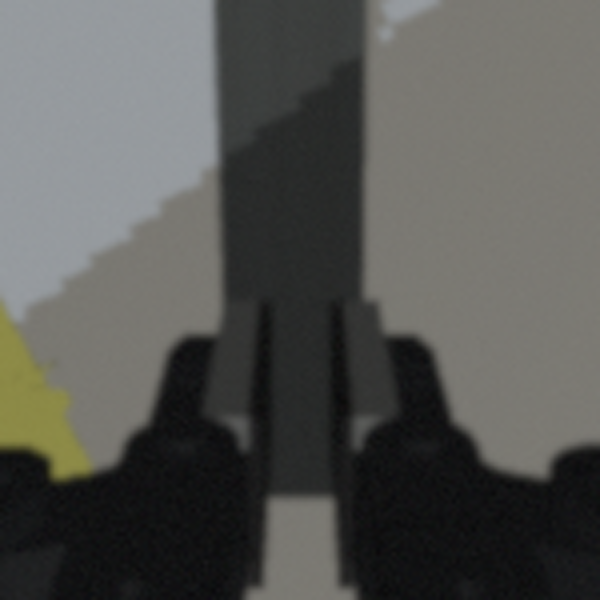

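The wrist depth suggests the tips are still about 33 mm above the bench. I'll check with the scene and side views before going lower.

```bash
python3 - <<'E'
from h import *
s=readout.sense();print(s['joint_positions'])
f=grab('scene');g=grab('side')
p=s['eef_pos'];
o=np.zeros((600,800,3),np.uint8)
for i,F in enumerate((f,g)):
    z=F['z_map'];v,u=np.mgrid[:384,:512]
    W=(np.stack([(u-F['cx'])/F['fx'],-(v-F['cy'])/F['fy'],-np.ones_like(z)],-1)*z[...,None])@np.array(F['orientation']).T+F['origin']
    m=(np.hypot(W[...,0]-p[0],W[...,1]-p[1])<.04)&(z>0)
    im=F['image'];dark=(im.max(-1)<60)
    h,b=np.histogram(W[...,2][m&dark]*1000,bins=np.arange(-10,130,5));print(list(zip(b.astype(int),h)))
    q=[proj(F,(p[0],p[1],hh)) for hh in(0,.03,.06)];print(q)
    c=im[:,:,::-1].copy()
    x,y=map(int,q[1]);x0=max(0,min(x-50,412));y0=max(0,min(y-75,384-130))
    o[:,400*i:400*i+400]=cv2.resize(c[y0:y0+130,x0:x0+100],(400,600),interpolation=cv2.INTER_CUBIC)
    for a in q: cv2.circle(o,(int(400*i+(a[0]-x0)*4),int((a[1]-y0)*600/130)),3,(0,0,255),-1)
cv2.imwrite('pics/j.png',o)
E
```

```text
[ 2.90241497e+01  3.67556813e+01  1.11063040e+02 -1.35851804e-03
  3.21825573e+01  5.29735976e+01]
[(np.int64(-10), np.int64(0)), (np.int64(-5), np.int64(0)), (np.int64(0), np.int64(44)), (np.int64(5), np.int64(54)), (np.int64(10), np.int64(0)), (np.int64(15), np.int64(0)), (np.int64(20), np.int64(0)), (np.int64(25), np.int64(0)), (np.int64(30), np.int64(1)), (np.int64(35), np.int64(7)), (np.int64(40), np.int64(8)), (np.int64(45), np.int64(7)), (np.int64(50), np.int64(14)), (np.int64(55), np.int64(10)), (np.int64(60), np.int64(12)), (np.int64(65), np.int64(9)), (np.int64(70), np.int64(12)), (np.int64(75), np.int64(19)), (np.int64(80), np.int64(33)), (np.int64(85), np.int64(18)), (np.int64(90), np.int64(20)), (np.int64(95), np.int64(28)), (np.int64(100), np.int64(16)), (np.int64(105), np.int64(13)), (np.int64(110), np.int64(21)), (np.int64(115), np.int64(19)), (np.int64(120), np.int64(14))]
[(np.float64(300.45950019965557), np.float64(272.00825420180826)), (np.float64(301.03930537039895), np.float64(264.6399810577508)), (np.float64(301.6361578310637), np.float64(257.05506774757447))]

[... 294 characters left out ...]
p.int64(40), np.int64(7)), (np.int64(45), np.int64(9)), (np.int64(50), np.int64(5)), (np.int64(55), np.int64(7)), (np.int64(60), np.int64(6)), (np.int64(65), np.int64(7)), (np.int64(70), np.int64(10)), (np.int64(75), np.int64(20)), (np.int64(80), np.int64(24)), (np.int64(85), np.int64(22)), (np.int64(90), np.int64(18)), (np.int64(95), np.int64(14)), (np.int64(100), np.int64(14)), (np.int64(105), np.int64(16)), (np.int64(110), np.int64(15)), (np.int64(115), np.int64(23)), (np.int64(120), np.int64(21))]
[(np.float64(273.8710244022695), np.float64(204.1357868116464)), (np.float64(274.0318351488533), np.float64(196.71624470154669)), (np.float64(274.195388714215), np.float64(189.17015346549837))]
```

View pics/j.png

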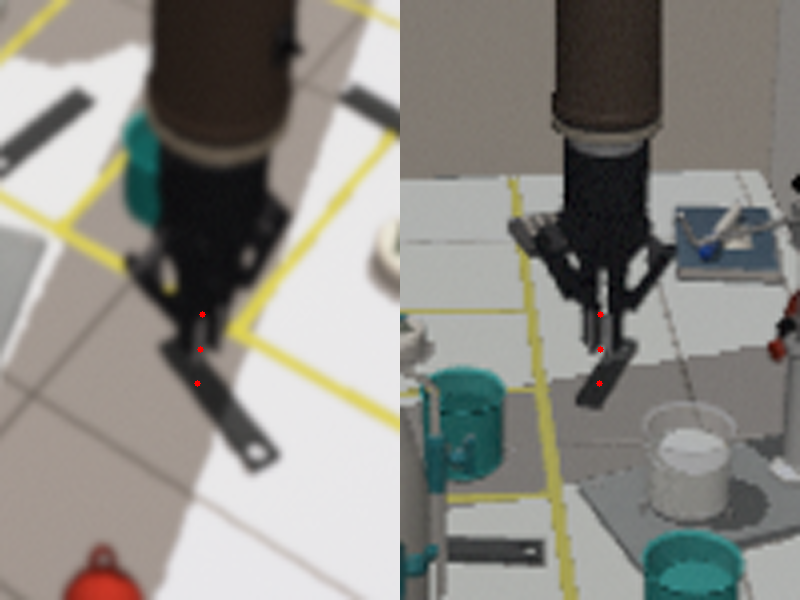

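Both views agree: the tips are about 33 mm above the bench while the TCP reads -6 mm. The fingers end some 39 mm short of the stated TCP, so I'll go down by contact.

Emit:
move_arm --deltas '[{"dx":0,"dy":0,"dz":0,"roll":0,"claw":0.5},{"dx":0,"dy":0,"dz":0,"roll":0,"claw":0.5},{"dx":0,"dy":0,"dz":8,"roll":0,"claw":0.5},{"dx":0,"dy":0,"dz":16,"roll":0,"claw":0.5},{"dx":0,"dy":0,"dz":22,"roll":0,"claw":0.5}]'

```text
clock: 5.42
eef_pos: [0.4804, 0.3012, -0.0294]
ee_rot: [[0.406, 0.914, -0.001], [0.914, -0.406, -0.0], [-0.0, -0.0, -1.0]]
force: [0.2, -0.7, 0.2]
width: 0.0429
```

```bash
cat > tip.py <<'E'
from h import *
f=grab('wrist');s=readout.sense();p=s['eef_pos'];R=s['ee_rot']
z=f['z_map'];v,u=np.mgrid[:384,:512]
W=(np.stack([(u-f['cx'])/f['fx'],-(v-f['cy'])/f['fy'],-np.ones_like(z)],-1)*z[...,None])@np.array(f['orientation']).T+f['origin']
T=(W-p)@R*1000
m=(z>0)&(abs(T[...,0])<18)&(abs(T[...,1])<60)&(W[...,2]>.0075+0)&(f['image'].max(-1)<90)
zz=np.sort(W[...,2][m])*1000
print('tcp',p.round(4),'w',s['width'],'F',s['force'].round(1),'lowest finger z mm',zz[:12].round(1))
E
python3 tip.py
```

```text
tcp [ 0.4798  0.3008 -0.0304] w 0.042754411741529615 F [-1.3  0.4 -1.1] lowest finger z mm [7.5 7.5 7.5 7.6 7.9 7.9 8.1 8.1 8.8 8.9 8.9 9.1]
```

Emit:
move_arm --deltas '[{"dx":0,"dy":0,"dz":3,"roll":0,"claw":0.5},{"dx":0,"dy":0,"dz":3,"roll":0,"claw":0.42},{"dx":0,"dy":0,"dz":3,"roll":0,"claw":0.42}]'

```text
clock: 5.72
eef_pos: [0.4806, 0.3013, -0.0315]
ee_rot: [[0.406, 0.914, -0.0], [0.914, -0.406, -0.0], [-0.0, -0.0, -1.0]]
force: [0.4, 0.0, 0.0]
width: 0.0363
```

Emit:
move_arm --deltas '[{"dx":0,"dy":0,"dz":2,"roll":0,"claw":0.42},{"dx":0,"dy":0,"dz":2,"roll":0,"claw":0.42}]'

```text
clock: 5.88
eef_pos: [0.4808, 0.3014, -0.0334]
ee_rot: [[0.406, 0.914, 0.0], [0.914, -0.406, 0.0], [0.0, 0.0, -1.0]]
force: [-0.1, -0.1, 0.0]
width: 0.0363
```

Emit:
move_arm --deltas '[{"dx":0,"dy":0,"dz":1,"roll":0,"claw":0.42},{"dx":0,"dy":0,"dz":1,"roll":0,"claw":0.42}]'

```text
clock: 6.05
eef_pos: [0.4807, 0.3014, -0.0343]
ee_rot: [[0.406, 0.914, 0.0], [0.914, -0.406, 0.0], [0.0, 0.0, -1.0]]
force: [-0.1, -0.1, -0.6]
width: 0.0358
```

```bash
sed -i 's/.0075+0/.003/; s/<90)/<90)\&(abs(T[...,1])>14)/' tip.py; python3 tip.py
```

```text
tcp [ 0.4807  0.3014 -0.0343] w 0.03601395779341541 F [ 0.1 -0.4 -0.2] lowest finger z mm [3.3 3.5 3.6 3.6 4.  4.1 4.2 4.3 4.3 4.9 5.  5. ]
```

Emit:
move_arm --deltas '[{"dx":0,"dy":0,"dz":1,"roll":0,"claw":0.42},{"dx":0,"dy":0,"dz":1,"roll":0,"claw":0.3},{"dx":0,"dy":0,"dz":1,"roll":0,"claw":0.2},{"dx":0,"dy":0,"dz":1,"roll":0,"claw":0.15},{"dx":0,"dy":0,"dz":1,"roll":0,"claw":0.15}]' --force 30

```text
clock: 6.52
eef_pos: [0.4807, 0.3014, -0.0352]
ee_rot: [[0.406, 0.914, 0.0], [0.914, -0.406, 0.0], [0.0, 0.0, -1.0]]
force: [-0.8, -1.1, 4.9]
width: 0.0228
```

Gripped: width 22.8 mm. Lift, and check for tall obstacles near the hook approach.

Emit:
move_arm --deltas '[{"dx":0,"dy":0,"dz":-10,"roll":0,"claw":0.1},{"dx":0,"dy":0,"dz":-35,"roll":0,"claw":0.1},{"dx":0,"dy":0,"dz":-70,"roll":0,"claw":0.1},{"dx":0,"dy":0,"dz":-105,"roll":0,"claw":0.1},{"dx":0,"dy":0,"dz":-140,"roll":0,"claw":0.1}]' --force 40

```text
clock: 6.93
eef_pos: [0.4802, 0.3011, 0.1066]
ee_rot: [[0.406, 0.914, -0.001], [0.914, -0.406, -0.0], [-0.001, -0.0, -1.0]]
force: [2.2, 0.6, -2.1]
width: 0.022
```

Emit:
move_arm --deltas '[{"dx":0,"dy":0,"dz":-35,"roll":0,"claw":0.1},{"dx":0,"dy":0,"dz":-70,"roll":0,"claw":0.1},{"dx":0,"dy":0,"dz":-105,"roll":0,"claw":0.1},{"dx":0,"dy":0,"dz":-140,"roll":0,"claw":0.1},{"dx":0,"dy":0,"dz":-140,"roll":0,"claw":0.1}]' --force 40

```text
clock: 7.35
eef_pos: [0.4834, 0.3029, 0.2521]
ee_rot: [[0.406, 0.914, 0.008], [0.914, -0.406, 0.005], [0.008, 0.006, -1.0]]
force: [2.6, 0.1, -0.7]
width: 0.0226
```

```bash
python3 go.py 0.440 0.075 0.25 19.3; python3 - <<'E'
from h import *
import pickle
F=pickle.load(open('f0.pkl','rb'))
for n in('scene','side'):
    f=F[n];z=f['z_map'];v,u=np.mgrid[:384,:512]
    W=(np.stack([(u-f['cx'])/f['fx'],-(v-f['cy'])/f['fy'],-np.ones_like(z)],-1)*z[...,None])@np.array(f['orientation']).T+f['origin']
    m=(z>0)&(W[...,2]>.12)&(W[...,0]>.15)&(W[...,0]<.6)&(abs(W[...,1]+.1)<.25)
    Q=W[m];h={}
    for q in Q:
        k=tuple((q[:2]//.04).astype(int));h[k]=max(h.get(k,0),q[2])
    print(n,sorted([(round(a*.04+.02,2),round(b*.04+.02,2),round(float(t),2)) for (a,b),t in h.items()]))
E
```

```text
t 7.35 tcp [0.4834 0.3029 0.2521] yaw 66.05 w 0.0226 F [ 2.6  0.1 -0.7] delta [-225.9   52.9    0.7] roll 0.816
scene [(np.float64(0.14), np.float64(0.1), 0.45), (np.float64(0.14), np.float64(0.14), 0.44), (np.float64(0.18), np.float64(0.1), 0.53), (np.float64(0.18), np.float64(0.14), 0.52), (np.float64(0.22), np.float64(-0.34), 0.19), (np.float64(0.22), np.float64(-0.3), 0.39), (np.float64(0.22), np.float64(-0.26), 0.39), (np.float64(0.22), np.float64(-0.22), 0.34), (np.float64(0.22), np.float64(-0.18), 0.16), (np.float64(0.22), np.float64(-0.1), 0.59), (np.float64(0.22), np.float64(-0.06), 0.18), (np.float64(0.22), np.float64(0.1), 0.61), (np.float64(0.22), np.float64(0.14), 0.61), (np.float64(0.26), np.float64(-0.34), 0.21), (np.float64(0.26), np.float64(-0.3), 0.37), (np.float64(0.26), np.float64(-0.26), 0.41), (np.float64(0.26), np.float64(-0.22), 0.35), (np.float64(0.26), np.float64(-0.18), 0.16), (np.float64(0.26), np.float64(-0.14), 0.48), (np.float64(0.26), np.float64(-0.1), 0.5), (np.float64(0.26), np.float64(-0.06), 0.21), (np.float64(0.26), np.float64(0.1), 0.68), (np.flo
[... 2593 characters left out ...]
.float64(0.46), np.float64(-0.06), 0.68), (np.float64(0.46), np.float64(-0.02), 0.66), (np.float64(0.46), np.float64(0.02), 0.65), (np.float64(0.46), np.float64(0.06), 0.64), (np.float64(0.5), np.float64(-0.06), 0.68), (np.float64(0.5), np.float64(0.06), 0.64), (np.float64(0.5), np.float64(0.1), 0.23), (np.float64(0.54), np.float64(-0.06), 0.68), (np.float64(0.54), np.float64(0.06), 0.61), (np.float64(0.54), np.float64(0.1), 0.22), (np.float64(0.58), np.float64(-0.06), 0.68), (np.float64(0.58), np.float64(-0.02), 0.35), (np.float64(0.58), np.float64(0.02), 0.35), (np.float64(0.58), np.float64(0.06), 0.59), (np.float64(0.58), np.float64(0.1), 0.21), (np.float64(0.58), np.float64(0.14), 0.21)]
```

Emit:
move_arm --deltas '[{"dx":-30,"dy":7,"dz":0,"roll":0.1,"claw":0.1},{"dx":-60,"dy":14,"dz":0,"roll":0.2,"claw":0.1},{"dx":-90,"dy":21,"dz":0,"roll":0.3,"claw":0.1},{"dx":-120,"dy":28,"dz":0,"roll":0.4,"claw":0.1},{"dx":-150,"dy":35,"dz":0,"roll":0.5,"claw":0.1}]'

```text
clock: 7.77
eef_pos: [0.451, 0.1488, 0.245]
ee_rot: [[0.797, 0.604, 0.0], [0.604, -0.797, -0.0], [0.0, 0.0, -1.0]]
force: [1.3, 0.3, -2.0]
width: 0.0223
```

```bash
python3 go.py 0.440 0.075 0.25 19.3
```

```text
t 7.7667 tcp [0.451  0.1488 0.245 ] yaw 37.14 w 0.0223 F [ 1.3  0.3 -2. ] delta [-53.3  52.2  -5. ] roll 0.311
```

Emit:
move_arm --deltas '[{"dx":-18,"dy":17,"dz":-1,"roll":0.1,"claw":0.1},{"dx":-36,"dy":34,"dz":-3,"roll":0.2,"claw":0.1},{"dx":-53,"dy":52,"dz":-5,"roll":0.311,"claw":0.1},{"dx":-53,"dy":52,"dz":-5,"roll":0.311,"claw":0.1},{"dx":-53,"dy":52,"dz":-5,"roll":0.311,"claw":0.1}]'

```text
clock: 8.18
eef_pos: [0.4411, 0.0757, 0.2501]
ee_rot: [[0.943, 0.333, 0.001], [0.333, -0.943, 0.0], [0.001, 0.0, -1.0]]
force: [0.2, -0.8, -1.4]
width: 0.0225
```

```bash
python3 go.py 0.440 0.075 0.25 19.3; python3 - <<'E'
from h import *
import pickle
f=grab('wrist');pickle.dump(f,open('f5.pkl','wb'))
g=grab('side');pickle.dump(g,open('g5.pkl','wb'))
s=grab('scene');pickle.dump(s,open('s5.pkl','wb'))
o=np.zeros((600,800,3),np.uint8)
o[:360,:480]=cv2.resize(f['image'][:,:,::-1],(480,360),interpolation=cv2.INTER_AREA)
c=g['image'][120:216,255:345,::-1];o[:342,480:]=cv2.resize(c,(320,342),interpolation=cv2.INTER_CUBIC)
c=s['image'][165:245,180:280,::-1];o[360:,:300]=cv2.resize(c,(300,240),interpolation=cv2.INTER_CUBIC)
cv2.imwrite('pics/k.png',o)
E
```

```text
t 8.1833 tcp [0.4411 0.0757 0.2501] yaw 19.48 w 0.0225 F [ 0.2 -0.8 -1.4] delta [-1.2  0.3  0.1] roll 0.003
```

View pics/k.png

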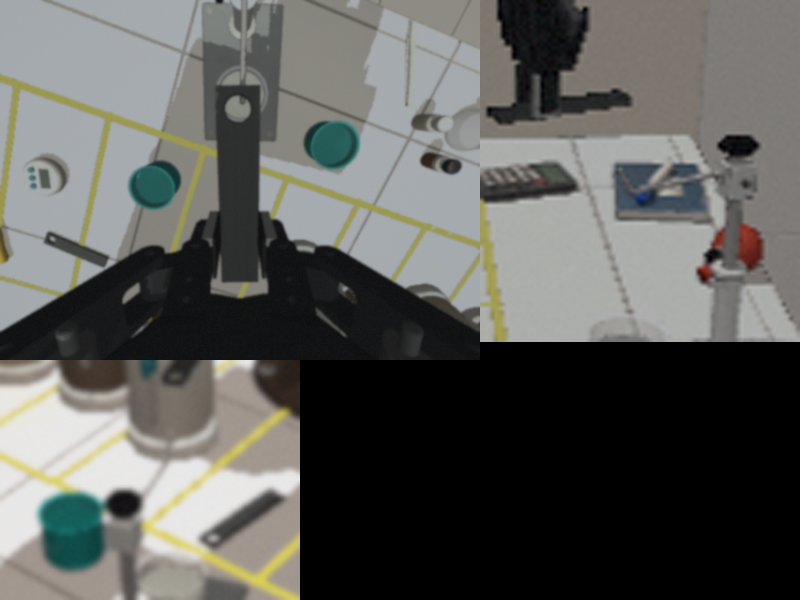

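The wrist view (480-wide panel) shows the held coupon lined up with the hook bar. The hole is at (237,107), and the hook's tip shows in it at (242,100). The side panel shows the coupon level, from (487,112) to (630,98), above the hook tip at (618,167). That is 11 pictures viewed, so I'll work numerically from here.

```bash
cat > cp.py <<'E'
from h import *
def world(f):
    z=f['z_map'];v,u=np.mgrid[:384,:512]
    return (np.stack([(u-f['cx'])/f['fx'],-(v-f['cy'])/f['fy'],-np.ones_like(z)],-1)*z[...,None])@np.array(f['orientation']).T+f['origin']
def tri(obs):
    A=np.zeros((3,3));b=np.zeros(3)
    for f,u,v in obs:
        d=P(f,u,v,z=1.)-f['origin'];d/=np.linalg.norm(d);M=np.eye(3)-np.outer(d,d);A+=M;b+=M@f['origin']
    x=np.linalg.solve(A,b);return x,[np.round(np.array(proj(f,x))-[u,v],1) for f,u,v in obs]
E
python3 - <<'E'
from cp import *
import pickle
f1,f5,g5,s5=[pickle.load(open(n+'.pkl','rb')) for n in('f1','f5','g5','s5')]
for n,a in dict(tip=(303.3,290.7),bend=(307.5,274.1)).items():
    pass
print('tip',tri([(f1,303.3,290.7),(f5,258.1,106.7),(g5,293.8,167.2)]))
print('tip-noF1',tri([(f5,258.1,106.7),(g5,293.8,167.2)]))
print('bend f1,g5',tri([(f1,307.5,274.1),(g5,297.5,175.)]))
print('cap f1,s5,scene',tri([(f1,384.8,230.9),(s5,180+124/3,165+142/3)]),tri([(s5,180+124/3,165+142/3),(g5,255+258/3.556,120+143/3.556)]))
# coupon in f5
W=world(f5);im=f5['image']
print('coupon heights',[W[r,c].round(4) for r,c in((140,254),(180,254),(220,254),(280,254))])
np.set_printoptions(linewidth=250)
print(im[95:128,236:272].sum(-1)//3)
E
```

```text
tip (array([0.51428076, 0.09847003, 0.22546205]), [array([-0.2, -0.6]), array([0.9, 0.5]), array([ 0. , -0.2])])
tip-noF1 (array([0.51438689, 0.09922956, 0.2246417 ]), [array([-0.,  0.]), array([ 0., -0.])])
bend f1,g5 (array([0.52594087, 0.09862795, 0.19934988]), [array([ 0.4, -0.1]), array([-0.2,  0. ])])
cap f1,s5,scene (array([0.62264618, 0.13664622, 0.23370601]), [array([-0.1, -0.1]), array([-0., -0.])]) (array([0.62237856, 0.13479589, 0.23140058]), [array([-0.5,  0.4]), array([-0.4, -0.3])])
coupon heights [array([0.4956, 0.0956, 0.292 ]), array([0.476 , 0.0886, 0.2919]), array([0.4543, 0.081 , 0.291 ]), array([0.4182, 0.0682, 0.2907])]
[[47 48 49 ... 46 48 48]
 [47 47 48 ... 48 47 47]
 [47 45 48 ... 46 46 49]
 ...
 [46 46 46 ... 45 46 47]
 [46 46 47 ... 47 48 48]
 [46 46 47 ... 47 45 46]]
```

```bash
cat >> cp.py <<'E'
def hole(f,h,u0,v0,half=22,verbose=True):
    # centre of the hole's upper rim: largest blob deeper than the coupon top within the window
    W=world(f);v0,u0=int(v0),int(u0)
    m=(abs(W[v0-half:v0+half,u0-half:u0+half,2]-h)<.006).astype(np.uint8)   # coupon pixels
    ctr=m[:]
    cs,hi=cv2.findContours(m,cv2.RETR_CCOMP,cv2.CHAIN_APPROX_NONE)
    best=max([c for c,q in zip(cs,hi[0]) if q[3]>=0],key=cv2.contourArea)
    e=cv2.fitEllipse(best);u,v=e[0][0]+u0-half,e[0][1]+v0-half
    return (u,v),e[1],P(f,u,v,h=h)
E
python3 - <<'E'
from cp import *
import pickle
f=pickle.load(open('f5.pkl','rb'));s=readout.sense();R=s['ee_rot']
px,ax,p=hole(f,.2917,252.8,114);print(px,ax,p.round(4),'tool',(R.T@(p-s['eef_pos'])*1000).round(1))
W=world(f);
for r in(135,160,185,210):
    c=np.where(abs(W[r,200:310,2]-.2915)<.006)[0]+200;a,b=P(f,c[0]-.5,r,h=.2915),P(f,c[-1]+.5,r,h=.2915);print(r,c[0],c[-1],(R.T@((a+b)/2-s['eef_pos'])*1000).round(1),np.linalg.norm(a-b).round(4))
tip=np.array([.5142,.0988,.2247]);e=np.array([.946,.324,0])
print('tip - hole in tool mm',(R.T@(tip-p)*1000).round(1), 'yaw',s['ee_rot'][:,0])
E
```

```text
(253.0, 115.40906143188477) (27.878795623779297, 28.961009979248047) [0.5068 0.1    0.2917] tool [ 69.4   0.5 -41.9]
135 230 276 [ 59.8   0.4 -41.7] 0.0239
160 231 276 [ 47.1   0.6 -41.7] 0.0239
185 232 276 [ 33.7   0.8 -41.7] 0.024
210 233 275 [ 19.6   0.8 -41.7] 0.0236
tip - hole in tool mm [ 6.5  3.7 67. ] yaw [9.41622847e-01 3.36669526e-01 2.09474476e-04]
```

```bash
python3 - <<'E'
from cp import *
import pickle
f=pickle.load(open('f5.pkl','rb'));s=readout.sense();R=s['ee_rot']
W=world(f);T=(W-s['eef_pos'])@R*1000
m=(W[...,2]>.18)&(W[...,2]<.245)&(abs(T[...,1])<30)&(T[...,0]>55)&(T[...,0]<160)
v,u=np.where(m)
for r in range(v.min(),v.max()+1,3):
    k=v==r
    if k.any(): print(r,u[k].min(),u[k].max(),T[r,u[k]].mean(0).round(1),(W[r,u[k],2].max()).round(4))
E
```

```text
0 257 263 [149.5   5.4  40.8] 0.2104
3 257 263 [147.7   5.4  40.9] 0.2101
6 257 263 [146.    5.4  41.2] 0.2103
9 257 263 [144.1   5.4  41.1] 0.2099
12 257 263 [142.4   5.4  41.9] 0.2089
15 257 263 [140.3   5.5  41.2] 0.2094
18 257 263 [138.5   5.4  41.6] 0.2092
21 257 263 [136.5   5.4  41.4] 0.2102
24 257 262 [134.7   5.   41.6] 0.2094
27 257 262 [132.8   5.   42. ] 0.2087
30 257 262 [130.8   5.   41.9] 0.2094
33 257 262 [128.8   5.   41.6] 0.209
36 256 262 [127.    4.7  42.5] 0.2085
39 256 262 [125.    4.7  42.5] 0.2086
42 256 262 [123.    4.7  42.2] 0.2089
45 256 262 [121.    4.7  42.3] 0.2093
48 256 262 [119.1   4.7  42.8] 0.2082
51 256 262 [117.    4.7  42.9] 0.2078
54 256 262 [114.9   4.7  42.6] 0.2087
57 256 262 [112.9   4.7  42.6] 0.2089
60 256 262 [110.8   4.7  42.8] 0.2085
63 256 262 [108.8   4.7  42.9] 0.2078
66 256 261 [106.7   4.3  43.1] 0.2081
69 256 261 [104.5   4.3  42.9] 0.2075
72 256 261 [102.4   4.3  42.8] 0.2083
75 256 261 [100.2   4.3  42.6] 0.2079
78 256 261 [98.2  4.3 43.7] 0.2072
81 256 261 [96.   4.3 43.4] 0.2075
84 256 261 [93.9  4.3 43.9] 0.2067
87 256 261 [91.7  4.4 44.1] 0.2073
102 255 256 [79.7  1.9 29.4] 0.2221
105 255 261 [77.3  3.7 23.7] 0.2281
108 255 261 [75.2  3.7 22.8] 0.2276
```

Emit:
move_arm --deltas '[{"dx":3,"dy":1,"dz":5,"roll":0.01,"claw":0.1},{"dx":6.5,"dy":2,"dz":15,"roll":0.018,"claw":0.1},{"dx":6.5,"dy":2,"dz":30,"roll":0.018,"claw":0.1},{"dx":6.5,"dy":2,"dz":48,"roll":0.018,"claw":0.1},{"dx":6.5,"dy":2,"dz":48,"roll":0.018,"claw":0.1}]'

```text
clock: 8.75
eef_pos: [0.4463, 0.0772, 0.1983]
ee_rot: [[0.948, 0.319, -0.005], [0.319, -0.948, -0.0], [-0.005, -0.001, -1.0]]
force: [-1.1, -0.7, -2.0]
width: 0.0227
```

Emit:
move_arm --deltas '[{"dx":0,"dy":0,"dz":0,"roll":0,"claw":0.1},{"dx":0,"dy":0,"dz":0,"roll":0,"claw":0.1}]'

```text
clock: 8.92
eef_pos: [0.4484, 0.0772, 0.2019]
ee_rot: [[0.948, 0.319, -0.0], [0.319, -0.948, -0.0], [-0.0, -0.0, -1.0]]
force: [-0.6, -0.7, -1.4]
width: 0.0221
```

```bash
cat > chk.py <<'E'
from cp import *
import sys
f=grab('wrist');s=readout.sense();R=s['ee_rot']
if len(sys.argv)>1: cv2.imwrite(sys.argv[1],cv2.resize(f['image'][:,:,::-1],(800,600)))
h=s['eef_pos'][2]+.0417
print('tcp',s['eef_pos'].round(4),'F',s['force'].round(1),'w',round(s['width'],4),'t',s['clock'])
try:
    px,ax,p=hole(f,h,252.8,114);print('hole px',px,ax,'tool',(R.T@(p-s['eef_pos'])*1000).round(1))
except Exception as e: print('nohole',e)
W=world(f);T=(W-s['eef_pos'])@R*1000
m=(T[...,2]>-34)&(W[...,2]>.195)&(abs(T[...,1])<14)&(T[...,0]>55)&(T[...,0]<130)
v,u=np.where(m)
for r in list(range(v.min(),v.max()+1,3)):
    k=v==r
    if k.any(): print(r,u[k].min(),u[k].max(),T[r,u[k]].mean(0).round(1),W[r,u[k],2].max().round(4))
E
python3 chk.py pics/l.png
```

```text
tcp [0.4486 0.0771 0.2022] F [ 1.5  0.2 -1.2] w 0.0224 t 8.9667
hole px (252.9521999359131, 115.36903381347656) (28.05412483215332, 29.00002670288086) tool [ 69.9  -1.2 -41.7]
5 252 259 [129.8   0.3  -6.6] 0.2096
8 252 260 [128.6   0.4  -5.7] 0.2093
11 252 260 [127.1   0.4  -5.9] 0.2092
14 252 260 [125.5   0.4  -6. ] 0.2097
17 253 260 [124.1   0.7  -5.8] 0.209
20 252 260 [122.7   0.4  -5.6] 0.2094
23 252 260 [121.1   0.4  -5.7] 0.2094
26 252 260 [119.8   0.4  -5.2] 0.2086
29 252 260 [118.1   0.4  -5.8] 0.2093
32 252 259 [ 1.166e+02  1.000e-01 -5.500e+00] 0.2086
35 252 259 [ 1.151e+02  1.000e-01 -5.300e+00] 0.2085
38 252 259 [ 1.135e+02  1.000e-01 -5.800e+00] 0.2089
41 252 259 [ 1.12e+02  1.00e-01 -5.10e+00] 0.2095
44 252 259 [ 1.104e+02  1.000e-01 -5.400e+00] 0.209
47 252 259 [ 1.089e+02  1.000e-01 -5.300e+00] 0.2086
50 252 259 [ 1.074e+02  1.000e-01 -4.900e+00] 0.2094
53 252 259 [ 1.057e+02  1.000e-01 -5.000e+00] 0.2081
56 252 259 [ 1.042e+02  1.000e-01 -4.800e+00] 0.2079
59 252 259 [ 1.026e+02  1.000e-01 -4.500e+00] 0.2079
62 252 259 [ 1.01e+02  1.00e-01 -4.50e+00] 0.2085
65 252 259 [99.2  0.1 -5. ] 0.2082
68 252 259 [97.6  0.1 -4.7] 0.2084
71 252 259 [96.   0.1 -4.6] 0.2079
74 252 259 [94.4  0.1 -4.1] 0.2073
77 252 259 [92.6  0.1 -4.6] 0.2085
80 252 259 [91.   0.1 -4.4] 0.2077
83 252 259 [89.3  0.1 -3.9] 0.2075
86 252 259 [87.6  0.1 -3.9] 0.2072
89 252 259 [86.   0.1 -2.8] 0.2066
104 252 259 [ 76.6   0.1 -14.1] 0.2171
107 252 259 [ 74.8   0.1 -17.4] 0.2218
110 252 259 [ 73.1   0.1 -19.9] 0.2237
113 252 259 [ 71.4   0.1 -23. ] 0.2262
116 252 260 [ 69.8   0.4 -24.5] 0.2283
119 252 259 [ 68.2   0.1 -25.3] 0.2283
122 255 257 [ 66.5   0.4 -23.4] 0.2261
```

The hook tip shows through the hole and is centred to about 1 mm. I'll lower along the leaning bar.

Emit:
move_arm --deltas '[{"dx":-0.5,"dy":1,"dz":6,"roll":0,"claw":0.1},{"dx":-0.5,"dy":1,"dz":10,"roll":0,"claw":0.1},{"dx":1,"dy":1,"dz":14,"roll":0,"claw":0.1},{"dx":3,"dy":1,"dz":18,"roll":0,"claw":0.1},{"dx":3,"dy":1,"dz":18,"roll":0,"claw":0.1}]'

```text
clock: 9.38
eef_pos: [0.4513, 0.0769, 0.183]
ee_rot: [[0.948, 0.318, -0.001], [0.318, -0.948, -0.0], [-0.001, -0.0, -1.0]]
force: [-1.2, 0.4, -0.7]
width: 0.0226
```

Emit:
move_arm --deltas '[{"dx":1,"dy":0,"dz":2,"roll":0,"claw":0.1},{"dx":2,"dy":0,"dz":4,"roll":0,"claw":0.1},{"dx":3,"dy":0,"dz":6,"roll":0,"claw":0.1},{"dx":3,"dy":0,"dz":6,"roll":0,"claw":0.1}]'

```text
clock: 9.72
eef_pos: [0.4542, 0.0779, 0.1774]
ee_rot: [[0.948, 0.318, -0.0], [0.318, -0.948, -0.0], [-0.0, -0.0, -1.0]]
force: [-0.6, 0.1, -1.7]
width: 0.0223
```

```bash
python3 chk.py pics/m.png | awk 'NR<6||$1>85'
```

```text
tcp [0.4541 0.0779 0.1775] F [ 0.1 -0.8 -1.6] w 0.0222 t 9.7667
hole px (251.5, 123.0) (2.1213202476501465, 3.0) tool [ 66.5  -1.8 -41.7]
0 249 258 [123.7  -0.8 -30.6] 0.2094
3 249 258 [122.4  -0.8 -30.7] 0.2097
6 249 258 [121.1  -0.8 -30.8] 0.2095
87 249 258 [ 84.7  -0.9 -28.8] 0.2076
102 250 256 [ 77.2  -1.1 -29.8] 0.2083
105 249 258 [ 75.6  -0.9 -30.5] 0.2104
108 249 258 [ 74.   -0.6 -32.4] 0.2112
```

Threaded: the tip stands 9 mm above the coupon. Down 3 mm more, then release.

Emit:
move_arm --deltas '[{"dx":1.5,"dy":0,"dz":3,"roll":0,"claw":0.1},{"dx":1.5,"dy":0,"dz":3,"roll":0,"claw":0.1},{"dx":1.5,"dy":0,"dz":3,"roll":0,"claw":0.1}]' --force 20

```text
clock: 10.02
eef_pos: [0.4555, 0.0784, 0.1746]
ee_rot: [[0.948, 0.318, -0.0], [0.318, -0.948, -0.0], [-0.0, -0.0, -1.0]]
force: [0.2, -0.1, -1.6]
width: 0.0226
```

Emit:
move_arm --deltas '[{"dx":0,"dy":0,"dz":0,"roll":0,"claw":0.32},{"dx":0,"dy":0,"dz":0,"roll":0,"claw":0.4},{"dx":0,"dy":0,"dz":0,"roll":0,"claw":0.6},{"dx":0,"dy":0,"dz":0,"roll":0,"claw":0.6},{"dx":0,"dy":0,"dz":0,"roll":0,"claw":0.6}]'

```text
clock: 10.43
eef_pos: [0.4556, 0.0783, 0.1748]
ee_rot: [[0.948, 0.318, 0.0], [0.318, -0.948, 0.0], [0.0, 0.0, -1.0]]
force: [-0.4, 0.1, -1.0]
width: 0.0513
```

```bash
cat > hang.py <<'E'
from cp import *
# dark points hanging below the hook, in stand axes (mm) relative to the bend
ex=np.array([.948,.318,0]);ey=np.array([-.318,.948,0]);cap=np.array([.6225,.136,0]);b0=cap-.1*ex
for n in('side','scene'):
    f=grab(n);W=world(f);d=W-b0
    Q=np.stack([d@ex,d@ey,W[...,2]],-1)*1000
    m=(abs(Q[...,0])<125)&(Q[...,0]<75)&(abs(Q[...,1])<40)&(Q[...,2]>78)&(Q[...,2]<250)&(f['z_map']>0)
    print(n,m.sum())
    for z in range(80,240,10):
        k=m&(Q[...,2]>=z)&(Q[...,2]<z+10)
        if k.any(): a=Q[k];print(z,k.sum(),a.mean(0).round(1),a.min(0).round(0),a.max(0).round(0),f['image'][k].mean().round(0))
    cv2.imwrite('pics/hang_%s.png'%n,f['image'][:,:,::-1])
print(readout.sense()['clock'],readout.sense()['force'])
E
python3 hang.py
```

```text
side 390
80 1 [-0.5 13.2 89.1] [-1. 13. 89.] [-1. 13. 89.] 78.0
90 13 [-2.4 -3.  95.8] [ -5. -12.  93.] [  2.  10. 100.] 54.0
100 16 [ -2.3  -2.  105.6] [ -5. -13. 101.] [  0.  15. 110.] 46.0
110 14 [ -0.6  -2.8 114.1] [ -3. -13. 110.] [  5.  16. 118.] 51.0
120 18 [ -0.6  -3.  124.5] [ -4. -13. 120.] [  3.  12. 130.] 44.0
130 16 [  0.3  -2.6 135.1] [ -4. -16. 131.] [  6.  14. 139.] 50.0
140 18 [  0.9  -4.1 145. ] [ -3. -16. 141.] [  7.   9. 150.] 49.0
150 16 [  1.5  -4.7 155.5] [ -0. -14. 150.] [  4.   7. 159.] 43.0
160 17 [  2.2  -2.7 165.4] [ -1. -15. 161.] [  8.  11. 169.] 53.0
170 15 [  2.2  -6.4 175. ] [ -0. -15. 171.] [  6.   6. 180.] 43.0
180 17 [  3.2  -3.2 184.9] [  2. -14. 180.] [  6.  11. 189.] 34.0
190 17 [  4.5  -5.5 194.5] [  1. -15. 190.] [  9.  10. 200.] 42.0
200 50 [ 25.6  -3.7 205.8] [ -6. -18. 200.] [ 69.   8. 210.] 76.0
210 31 [-55.5  -2.3 215.9] [-86. -38. 210.] [  8.  30. 220.] 69.0
220 45 [-72.5   2.2 224.9] [-88. -39. 220.] [-12.  29. 229.] 42.0
230 43 [-77.7  -1.9 235.1] [-88. -40. 230.] [-64.  31. 240.] 41.0
scene 312
100 5 [-49.    0.9 106.5] [-50. -11. 104
[... 232 characters left out ...]
[-28.7   3.3 144.8] [-33. -11. 141.] [-25.  13. 149.] 70.0
150 14 [-22.9   1.5 155. ] [-26. -11. 150.] [-18.  13. 160.] 66.0
160 13 [-17.5   0.8 164.2] [-22. -13. 160.] [-14.  11. 170.] 65.0
170 15 [-13.1   1.9 173.8] [-17. -12. 170.] [-10.  13. 179.] 80.0
180 16 [ -5.8   2.2 185.7] [-11. -12. 180.] [ -2.  11. 190.] 66.0
190 12 [ -1.2   2.6 195.3] [ -7. -13. 190.] [  3.  10. 200.] 72.0
200 42 [ 18.4  -1.1 206.4] [ -9. -14. 201.] [ 57.  10. 210.] 112.0
210 32 [-23.5  -3.7 214.5] [-87. -32. 210.] [  8.  31. 220.] 107.0
220 42 [-67.   -2.8 225.4] [-91. -40. 221.] [-12.  38. 230.] 78.0
230 33 [-73.7   0.  235.4] [-90. -39. 231.] [-65.  38. 240.] 60.0
10.5333 [ 0.18954975  0.04242539 -0.25728398]
```

The coupon hangs by its hole and is swinging. Retreat upward, shut the fingers and go over the cap while the swing dies out.

Emit:
move_arm --deltas '[{"dx":-1,"dy":0,"dz":-20,"roll":0,"claw":0.6},{"dx":-1,"dy":0,"dz":-45,"roll":0,"claw":0.6},{"dx":-1,"dy":0,"dz":-80,"roll":0,"claw":0.6},{"dx":-1,"dy":0,"dz":-115,"roll":0,"claw":0.3},{"dx":-1,"dy":0,"dz":-130,"roll":0,"claw":0}]'

```text
clock: 10.95
eef_pos: [0.456, 0.0782, 0.3089]
ee_rot: [[0.948, 0.318, 0.005], [0.318, -0.948, 0.0], [0.005, 0.001, -1.0]]
force: [0.7, -0.3, 0.1]
width: 0.0277
```

Emit:
move_arm --deltas '[{"dx":30,"dy":0,"dz":0,"roll":0,"claw":0},{"dx":65,"dy":0,"dz":0,"roll":0,"claw":0},{"dx":100,"dy":0,"dz":0,"roll":0,"claw":0},{"dx":135,"dy":0,"dz":0,"roll":0,"claw":0},{"dx":135,"dy":0,"dz":0,"roll":0,"claw":0}]'

```text
clock: 11.37
eef_pos: [0.5874, 0.1226, 0.3037]
ee_rot: [[0.948, 0.318, 0.002], [0.318, -0.948, 0.001], [0.002, -0.0, -1.0]]
force: [-2.0, 0.4, -1.0]
width: 0.0004
```

```bash
python3 go.py 0.6225 0.136 0.30 18.5; python3 - <<'E'
from cp import *
f=grab('wrist');W=world(f)
# black cap top
m=(W[...,2]>.222)&(W[...,2]<.25)&(np.hypot(W[...,0]-.6225,W[...,1]-.136)<.03)&(f['image'].max(-1)<70)
Q=W[m];print('cap',m.sum(),np.median(Q,0).round(4),Q.min(0).round(4),Q.max(0).round(4))
E
python3 hang.py | egrep '^(side|scene|90|1[0-9]0|1[0-9]\.)'
```

```text
t 11.3667 tcp [0.5874 0.1226 0.3037] yaw 18.57 w 0.0004 F [-2.   0.4 -1. ] delta [37.6 -1.5  3.8] roll 0.001
cap 985 [0.6237 0.1356 0.2366] [0.6067 0.1192 0.2296] [0.6394 0.1523 0.2387]
side 153
100 3 [ 64.7   3.7 109.5] [ 64.  -3. 109.] [ 65.  10. 110.] 99.0
110 9 [ 63.1  -9.6 115.7] [ 58. -16. 111.] [ 68.   0. 120.] 45.0
120 7 [ 55.3 -10.  125.8] [ 51. -15. 120.] [ 58.   4. 129.] 54.0
130 8 [ 50.3  -8.5 134. ] [ 45. -15. 131.] [ 54.   4. 138.] 66.0
140 11 [ 44.1  -8.6 143.8] [ 38. -15. 140.] [ 49.   8. 149.] 63.0
150 9 [ 36.9  -8.2 154.6] [ 34. -15. 151.] [ 41.   5. 158.] 66.0
160 10 [ 29.9  -8.5 164.3] [ 27. -16. 161.] [ 34.   9. 168.] 55.0
170 11 [ 24.4  -7.5 174.3] [ 22. -16. 172.] [ 28.  12. 178.] 55.0
180 10 [ 17.3  -9.9 184.6] [ 14. -16. 180.] [ 24.   4. 188.] 42.0
190 9 [ 10.6 -11.4 194.3] [  7. -16. 191.] [ 15.   3. 199.] 38.0
scene 377
100 13 [ 55.1   0.  107.4] [ 51. -11. 105.] [ 58.  11. 110.] 85.0
110 36 [ 51.5  -0.5 114.6] [ 44. -12. 110.] [ 58.  10. 120.] 54.0
120 35 [ 46.3  -0.5 125.1] [ 41. -14. 120.] [ 51.  11. 130.] 60.0
130 31 [ 40.8  -0.5 135. ] [ 35. -14. 130.] [ 46.  11. 139.] 64.0
140 30 [ 35.8   0.6 144.9] [ 26. -13. 140.] [ 41.  12. 150.] 63.0
150 33 [ 31.1  -0.6 154.6] [ 25. -14. 150.] [ 38.  12. 159.] 61.0
160 35 [ 2.580e+01 -1.000e-01  1.645e+02] [ 14. -14. 160.] [ 32.  10. 170.] 69.0
170 35 [ 20.6  -0.9 174.9] [ 13. -13. 170.] [ 26.  11. 180.] 60.0
180 28 [ 16.    1.2 184.9] [  7.  -9. 180.] [ 23.  10. 189.] 63.0
190 25 [  9.3   0.3 194.6] [  3. -13. 190.] [ 17.  11. 199.] 105.0
11.5167 [-0.49235892 -0.50624166 -0.08088949]
```

Emit:
move_arm --deltas '[{"dx":20,"dy":0,"dz":5,"roll":0,"claw":0},{"dx":38,"dy":-1,"dz":10,"roll":0,"claw":0},{"dx":38,"dy":-1,"dz":30,"roll":0,"claw":0},{"dx":38,"dy":-1,"dz":60,"roll":0,"claw":0},{"dx":38,"dy":-1,"dz":80,"roll":0,"claw":0}]'

```text
clock: 11.93
eef_pos: [0.6169, 0.1336, 0.2232]
ee_rot: [[0.948, 0.318, -0.001], [0.318, -0.948, -0.0], [-0.001, -0.0, -1.0]]
force: [-0.3, 0.1, 0.4]
width: -0.0003
```

Emit:
move_arm --deltas '[{"dx":0,"dy":0,"dz":0,"roll":0,"claw":0},{"dx":0,"dy":0,"dz":0,"roll":0,"claw":0},{"dx":0,"dy":0,"dz":0,"roll":0,"claw":0},{"dx":0,"dy":0,"dz":0,"roll":0,"claw":0},{"dx":0,"dy":0,"dz":0,"roll":0,"claw":0}]'

```text
clock: 12.35
eef_pos: [0.619, 0.1341, 0.2264]
ee_rot: [[0.948, 0.318, 0.002], [0.318, -0.948, 0.0], [0.002, 0.0, -1.0]]
force: [-0.1, -0.5, 0.7]
width: 0.0
```

Emit:
move_arm --deltas '[{"dx":0,"dy":0,"dz":0,"roll":0,"claw":0},{"dx":0,"dy":0,"dz":0,"roll":0,"claw":0},{"dx":0,"dy":0,"dz":0,"roll":0,"claw":0},{"dx":0,"dy":0,"dz":0,"roll":0,"claw":0},{"dx":0,"dy":0,"dz":0,"roll":0,"claw":0}]'

```text
clock: 12.77
eef_pos: [0.6183, 0.134, 0.2247]
ee_rot: [[0.948, 0.318, -0.0], [0.318, -0.948, 0.0], [0.0, -0.0, -1.0]]
force: [-0.2, -0.6, 0.3]
width: -0.0001
```

Emit:
move_arm --deltas '[{"dx":0,"dy":0,"dz":0,"roll":0,"claw":0},{"dx":0,"dy":0,"dz":0,"roll":0,"claw":0},{"dx":0,"dy":0,"dz":0,"roll":0,"claw":0},{"dx":0,"dy":0,"dz":0,"roll":0,"claw":0},{"dx":0,"dy":0,"dz":0,"roll":0,"claw":0}]'

```text
clock: 13.18
eef_pos: [0.6183, 0.134, 0.2247]
ee_rot: [[0.948, 0.318, -0.0], [0.318, -0.948, -0.0], [-0.0, -0.0, -1.0]]
force: [-0.5, -0.0, -0.2]
width: 0.0001
```

Emit:
move_arm --deltas '[{"dx":0,"dy":0,"dz":0,"roll":0,"claw":0},{"dx":0,"dy":0,"dz":0,"roll":0,"claw":0},{"dx":0,"dy":0,"dz":0,"roll":0,"claw":0},{"dx":0,"dy":0,"dz":0,"roll":0,"claw":0},{"dx":0,"dy":0,"dz":0,"roll":0,"claw":0}]'

```text
clock: 13.6
eef_pos: [0.6183, 0.134, 0.2247]
ee_rot: [[0.948, 0.318, -0.0], [0.318, -0.948, 0.0], [-0.0, -0.0, -1.0]]
force: [-0.4, 0.7, 0.3]
width: -0.0002
```

Emit:
move_arm --deltas '[{"dx":0,"dy":0,"dz":0,"roll":0,"claw":0},{"dx":0,"dy":0,"dz":0,"roll":0,"claw":0},{"dx":0,"dy":0,"dz":0,"roll":0,"claw":0},{"dx":0,"dy":0,"dz":0,"roll":0,"claw":0},{"dx":0,"dy":0,"dz":0,"roll":0,"claw":0}]'

```text
clock: 14.02
eef_pos: [0.6183, 0.134, 0.2247]
ee_rot: [[0.948, 0.318, -0.0], [0.318, -0.948, 0.0], [-0.0, -0.0, -1.0]]
force: [-0.6, 0.2, 0.1]
width: 0.0003
```

Emit:
move_arm --deltas '[{"dx":0,"dy":0,"dz":0,"roll":0,"claw":0},{"dx":0,"dy":0,"dz":0,"roll":0,"claw":0},{"dx":0,"dy":0,"dz":0,"roll":0,"claw":0},{"dx":0,"dy":0,"dz":0,"roll":0,"claw":0},{"dx":0,"dy":0,"dz":0,"roll":0,"claw":0}]'

```text
clock: 14.43
eef_pos: [0.6183, 0.134, 0.2247]
ee_rot: [[0.948, 0.318, 0.0], [0.318, -0.948, 0.0], [0.0, 0.0, -1.0]]
force: [0.6, 0.8, 0.4]
width: 0.0001
```

```bash
cat > swing.py <<'E'
from cp import *
ex=np.array([.948,.318,0]);ey=np.array([-.318,.948,0]);b0=np.array([.6235,.1357,0])-.1*ex
for i in range(6):
    n='side' if i%2==0 else 'scene';f=grab(n);W=world(f);d=W-b0;Q=np.stack([d@ex,d@ey,W[...,2]],-1)*1000
    m=(abs(Q[...,0])<70)&(abs(Q[...,1])<30)&(Q[...,2]>92)&(Q[...,2]<195)&(f['z_map']>0);a=Q[m]
    k=np.polyfit(a[:,2],a[:,0],1);k2=np.polyfit(a[:,2],a[:,1],1)
    print(n,len(a),'tilt x',np.degrees(np.arctan(k[0])).round(1),'tilt y',np.degrees(np.arctan(k2[0])).round(1),'foot x',np.polyval(k,95).round(1),'min z',a[:,2].min().round(1))
print(readout.sense()['clock'],readout.sense()['eef_pos'],readout.sense()['force'])
E
python3 swing.py
```

```text
side 190 tilt x 10.2 tilt y -2.2 foot x -17.5 min z 93.3
scene 233 tilt x 1.0 tilt y -1.3 foot x 0.7 min z 92.8
side 158 tilt x -8.3 tilt y -1.0 foot x 18.7 min z 92.0
scene 276 tilt x -14.7 tilt y 0.8 foot x 33.0 min z 93.8
side 132 tilt x -16.7 tilt y -0.6 foot x 36.0 min z 93.4
scene 273 tilt x -12.4 tilt y 0.6 foot x 27.8 min z 92.7
14.7333 [0.61827711 0.13399615 0.22470224] [-0.42873683  0.31806338 -0.25880835]
```

Amplitude is still about 17°. I'll centre over the cap and keep waiting.

Emit:
move_arm --deltas '[{"dx":2,"dy":0,"dz":0,"roll":0,"claw":0},{"dx":5,"dy":0,"dz":0,"roll":0,"claw":0},{"dx":5,"dy":0,"dz":0,"roll":0,"claw":0},{"dx":5,"dy":0,"dz":0,"roll":0,"claw":0},{"dx":5,"dy":0,"dz":0,"roll":0,"claw":0}]'

```text
clock: 15.15
eef_pos: [0.623, 0.1356, 0.2246]
ee_rot: [[0.948, 0.318, -0.0], [0.318, -0.948, -0.0], [-0.0, -0.0, -1.0]]
force: [0.3, -0.1, 0.6]
width: -0.0
```

Emit:
move_arm --deltas '[{"dx":0,"dy":0,"dz":0,"roll":0,"claw":0},{"dx":0,"dy":0,"dz":0,"roll":0,"claw":0},{"dx":0,"dy":0,"dz":0,"roll":0,"claw":0},{"dx":0,"dy":0,"dz":0,"roll":0,"claw":0},{"dx":0,"dy":0,"dz":0,"roll":0,"claw":0}]'

```text
clock: 15.57
eef_pos: [0.623, 0.1356, 0.2247]
ee_rot: [[0.948, 0.318, 0.0], [0.318, -0.948, 0.0], [0.0, 0.0, -1.0]]
force: [0.3, 0.3, 0.8]
width: -0.0
```

Emit:
move_arm --deltas '[{"dx":0,"dy":0,"dz":0,"roll":0,"claw":0},{"dx":0,"dy":0,"dz":0,"roll":0,"claw":0},{"dx":0,"dy":0,"dz":0,"roll":0,"claw":0},{"dx":0,"dy":0,"dz":0,"roll":0,"claw":0},{"dx":0,"dy":0,"dz":0,"roll":0,"claw":0}]'

```text
clock: 15.98
eef_pos: [0.623, 0.1356, 0.2247]
ee_rot: [[0.948, 0.318, -0.0], [0.318, -0.948, -0.0], [-0.0, 0.0, -1.0]]
force: [0.3, -0.4, 0.1]
width: 0.0
```

Emit:
move_arm --deltas '[{"dx":0,"dy":0,"dz":0,"roll":0,"claw":0},{"dx":0,"dy":0,"dz":0,"roll":0,"claw":0},{"dx":0,"dy":0,"dz":0,"roll":0,"claw":0},{"dx":0,"dy":0,"dz":0,"roll":0,"claw":0},{"dx":0,"dy":0,"dz":0,"roll":0,"claw":0}]'

```text
clock: 16.4
eef_pos: [0.623, 0.1356, 0.2247]
ee_rot: [[0.948, 0.318, -0.0], [0.318, -0.948, 0.0], [-0.0, -0.0, -1.0]]
force: [0.6, -0.5, -0.2]
width: -0.0002
```

Emit:
move_arm --deltas '[{"dx":0,"dy":0,"dz":0,"roll":0,"claw":0},{"dx":0,"dy":0,"dz":0,"roll":0,"claw":0},{"dx":0,"dy":0,"dz":0,"roll":0,"claw":0},{"dx":0,"dy":0,"dz":0,"roll":0,"claw":0},{"dx":0,"dy":0,"dz":0,"roll":0,"claw":0}]'

```text
clock: 16.82
eef_pos: [0.623, 0.1356, 0.2247]
ee_rot: [[0.948, 0.318, 0.0], [0.318, -0.948, 0.0], [0.0, 0.0, -1.0]]
force: [-0.1, 0.3, -0.7]
width: 0.0003
```

Emit:
move_arm --deltas '[{"dx":0,"dy":0,"dz":0,"roll":0,"claw":0},{"dx":0,"dy":0,"dz":0,"roll":0,"claw":0},{"dx":0,"dy":0,"dz":0,"roll":0,"claw":0},{"dx":0,"dy":0,"dz":0,"roll":0,"claw":0},{"dx":0,"dy":0,"dz":0,"roll":0,"claw":0}]'

```text
clock: 17.23
eef_pos: [0.623, 0.1356, 0.2247]
ee_rot: [[0.948, 0.318, -0.0], [0.318, -0.948, -0.0], [-0.0, -0.0, -1.0]]
force: [0.3, 0.3, -0.6]
width: 0.0001
```

Emit:
move_arm --deltas '[{"dx":0,"dy":0,"dz":0,"roll":0,"claw":0},{"dx":0,"dy":0,"dz":0,"roll":0,"claw":0},{"dx":0,"dy":0,"dz":0,"roll":0,"claw":0},{"dx":0,"dy":0,"dz":0,"roll":0,"claw":0},{"dx":0,"dy":0,"dz":0,"roll":0,"claw":0}]'

```text
clock: 17.65
eef_pos: [0.623, 0.1356, 0.2247]
ee_rot: [[0.948, 0.318, -0.0], [0.318, -0.948, -0.0], [-0.0, 0.0, -1.0]]
force: [0.9, 0.4, 0.8]
width: 0.0001
```

Emit:
move_arm --deltas '[{"dx":0,"dy":0,"dz":0,"roll":0,"claw":0},{"dx":0,"dy":0,"dz":0,"roll":0,"claw":0},{"dx":0,"dy":0,"dz":0,"roll":0,"claw":0},{"dx":0,"dy":0,"dz":0,"roll":0,"claw":0},{"dx":0,"dy":0,"dz":0,"roll":0,"claw":0}]'

```text
clock: 18.07
eef_pos: [0.623, 0.1356, 0.2247]
ee_rot: [[0.948, 0.318, 0.0], [0.318, -0.948, -0.0], [0.0, 0.0, -1.0]]
force: [0.1, -0.4, 0.6]
width: -0.0002
```

```bash
python3 - <<'E'
from h import *
for i in range(60): viewer.grab_frame('wrist')
E
python3 swing.py
```

```text
side 167 tilt x -1.8 tilt y -1.5 foot x 5.9 min z 93.2
scene 240 tilt x -1.5 tilt y 0.2 foot x 6.0 min z 92.5
side 172 tilt x -1.5 tilt y -1.2 foot x 5.5 min z 92.1
scene 241 tilt x -1.7 tilt y -0.2 foot x 6.0 min z 93.0
side 168 tilt x -1.1 tilt y -0.9 foot x 5.2 min z 92.5
scene 238 tilt x -1.6 tilt y 0.4 foot x 6.2 min z 92.2
21.3667 [0.62301976 0.13559758 0.22469538] [ 0.63072385 -0.63255139 -0.10630766]
```

Still and plumb, within about 2°. Now press the cap, starting gently to find contact.

Emit:
move_arm --deltas '[{"dx":0,"dy":0,"dz":5,"roll":0,"claw":0},{"dx":0,"dy":0,"dz":10,"roll":0,"claw":0},{"dx":0,"dy":0,"dz":15,"roll":0,"claw":0},{"dx":0,"dy":0,"dz":18,"roll":0,"claw":0},{"dx":0,"dy":0,"dz":20,"roll":0,"claw":0}]'

```text
clock: 21.78
eef_pos: [0.6227, 0.1355, 0.2038]
ee_rot: [[0.948, 0.318, -0.001], [0.318, -0.948, -0.0], [-0.001, -0.0, -1.0]]
force: [0.2, 0.6, 0.1]
width: 0.0001
```

Emit:
move_arm --deltas '[{"dx":0,"dy":0,"dz":2,"roll":0,"claw":0},{"dx":0,"dy":0,"dz":4,"roll":0,"claw":0},{"dx":0,"dy":0,"dz":6,"roll":0,"claw":0},{"dx":0,"dy":0,"dz":8,"roll":0,"claw":0},{"dx":0,"dy":0,"dz":10,"roll":0,"claw":0}]'

```text
clock: 22.2
eef_pos: [0.6231, 0.1356, 0.1949]
ee_rot: [[0.948, 0.318, 0.0], [0.318, -0.948, 0.0], [0.0, 0.0, -1.0]]
force: [-1.2, -0.3, 5.0]
width: -0.0
```

Emit:
move_arm --deltas '[{"dx":0,"dy":0,"dz":2,"roll":0,"claw":0},{"dx":0,"dy":0,"dz":4,"roll":0,"claw":0},{"dx":0,"dy":0,"dz":6,"roll":0,"claw":0},{"dx":0,"dy":0,"dz":8,"roll":0,"claw":0},{"dx":0,"dy":0,"dz":10,"roll":0,"claw":0}]'

```text
clock: 22.62
eef_pos: [0.6231, 0.1356, 0.1849]
ee_rot: [[0.948, 0.318, 0.0], [0.318, -0.948, 0.0], [0.0, 0.0, -1.0]]
force: [-1.6, -0.3, 5.0]
width: -0.0001
```

Emit:
move_arm --deltas '[{"dx":0,"dy":0,"dz":2,"roll":0,"claw":0},{"dx":0,"dy":0,"dz":4,"roll":0,"claw":0},{"dx":0,"dy":0,"dz":6,"roll":0,"claw":0},{"dx":0,"dy":0,"dz":8,"roll":0,"claw":0},{"dx":0,"dy":0,"dz":10,"roll":0,"claw":0}]'

```text
clock: 23.03
eef_pos: [0.6231, 0.1356, 0.1749]
ee_rot: [[0.948, 0.318, 0.0], [0.318, -0.948, 0.0], [0.0, 0.0, -1.0]]
force: [-1.5, 0.1, 4.9]
width: -0.0001
```

```bash
python3 go.py 0.623 0.1356 0.13 18.55
```

```text
t 23.0333 tcp [0.6231 0.1356 0.1749] yaw 18.55 w -0.0001 F [-1.5  0.1  4.9] delta [-0.1 -0.  44.9] roll 0.0
```

Emit:
move_arm --deltas '[{"dx":0,"dy":0,"dz":2,"roll":0,"claw":0},{"dx":0,"dy":0,"dz":4,"roll":0,"claw":0},{"dx":0,"dy":0,"dz":6,"roll":0,"claw":0},{"dx":0,"dy":0,"dz":8,"roll":0,"claw":0},{"dx":0,"dy":0,"dz":10,"roll":0,"claw":0}]'

```text
clock: 23.45
eef_pos: [0.6231, 0.1356, 0.1649]
ee_rot: [[0.948, 0.318, 0.0], [0.318, -0.948, 0.0], [0.0, 0.0, -1.0]]
force: [-2.1, -0.9, 4.9]
width: 0.0001
```

Emit:
move_arm --deltas '[{"dx":0,"dy":0,"dz":2,"roll":0,"claw":0},{"dx":0,"dy":0,"dz":4,"roll":0,"claw":0},{"dx":0,"dy":0,"dz":6,"roll":0,"claw":0},{"dx":0,"dy":0,"dz":8,"roll":0,"claw":0},{"dx":0,"dy":0,"dz":10,"roll":0,"claw":0}]'

```text
clock: 23.87
eef_pos: [0.6231, 0.1356, 0.1549]
ee_rot: [[0.948, 0.318, 0.0], [0.318, -0.948, 0.0], [0.0, 0.0, -1.0]]
force: [-0.3, -0.4, 5.0]
width: -0.0
```

Emit:
move_arm --deltas '[{"dx":0,"dy":0,"dz":2,"roll":0,"claw":0},{"dx":0,"dy":0,"dz":4,"roll":0,"claw":0},{"dx":0,"dy":0,"dz":6,"roll":0,"claw":0},{"dx":0,"dy":0,"dz":8,"roll":0,"claw":0}]'

```text
clock: 24.2
eef_pos: [0.6231, 0.1356, 0.1469]
ee_rot: [[0.948, 0.318, 0.0], [0.318, -0.948, 0.0], [0.0, 0.0, -1.0]]
force: [-1.7, 0.0, 5.4]
width: -0.0002
```

Emit:
move_arm --deltas '[{"dx":0,"dy":0,"dz":1,"roll":0,"claw":0},{"dx":0,"dy":0,"dz":2,"roll":0,"claw":0}]'

```text
clock: 24.37
eef_pos: [0.6231, 0.1356, 0.1448]
ee_rot: [[0.948, 0.318, 0.0], [0.318, -0.948, 0.0], [0.0, 0.0, -1.0]]
force: [-2.4, -0.9, 4.8]
width: 0.0002
```

Emit:
move_arm --deltas '[{"dx":0,"dy":0,"dz":1,"roll":0,"claw":0},{"dx":0,"dy":0,"dz":1,"roll":0,"claw":0}]'

```text
clock: 24.53
eef_pos: [0.6231, 0.1356, 0.1436]
ee_rot: [[0.948, 0.318, 0.0], [0.318, -0.948, 0.0], [0.0, -0.0, -1.0]]
force: [-0.4, -0.2, 1.3]
width: 0.0001
```

Emit:
move_arm --deltas '[{"dx":0,"dy":0,"dz":1,"roll":0,"claw":0},{"dx":0,"dy":0,"dz":2,"roll":0,"claw":0},{"dx":0,"dy":0,"dz":3,"roll":0,"claw":0}]'

```text
clock: 24.78
eef_pos: [0.6231, 0.1356, 0.1407]
ee_rot: [[0.948, 0.318, 0.0], [0.318, -0.948, 0.0], [0.0, 0.0, -1.0]]
force: [-0.8, 0.3, 5.0]
width: 0.0001
```

Emit:
move_arm --deltas '[{"dx":0,"dy":0,"dz":1,"roll":0,"claw":0},{"dx":0,"dy":0,"dz":2,"roll":0,"claw":0}]'

```text
clock: 24.95
eef_pos: [0.6233, 0.1357, 0.1402]
ee_rot: [[0.948, 0.318, 0.001], [0.318, -0.948, 0.0], [0.001, 0.0, -1.0]]
force: [-12.3, -1.8, 40.2]
width: 0.0
```

Emit:
move_arm --deltas '[{"dx":0,"dy":0,"dz":0.8,"roll":0,"claw":0},{"dx":0,"dy":0,"dz":1.5,"roll":0,"claw":0}]'

```text
clock: 25.12
eef_pos: [0.6235, 0.1357, 0.14]
ee_rot: [[0.948, 0.318, 0.002], [0.318, -0.948, 0.0], [0.002, 0.0, -1.0]]
force: [-17.6, -3.7, 54.7]
width: 0.0001
```

```bash
python3 go.py 0.623 0.1356 0.13 18.55; python3 - <<'E'
from cp import *
ex=np.array([.948,.318,0]);ey=np.array([-.318,.948,0]);b0=np.array([.6235,.1357,0])-.1*ex
for n in('side','scene'):
    f=grab(n);W=world(f);d=W-b0;Q=np.stack([d@ex,d@ey,W[...,2]],-1)*1000
    m=(Q[...,0]>10)&(Q[...,0]<65)&(abs(Q[...,1])<8)&(Q[...,2]>118)&(Q[...,2]<230)&(f['z_map']>0)
    print(n,'bar z',np.percentile(Q[m][:,2],[10,50,90]).round(1) if m.any() else None)
E
```

```text
t 25.1167 tcp [0.6235 0.1357 0.14  ] yaw 18.56 w 0.0001 F [-17.6  -3.7  54.7] delta [-0.5 -0.1 10. ] roll 0.0
side bar z [143.2 145.5 147.7]
scene bar z [143.6 147.8 148.6]
```

On the stop: the force jumped from 5 N to 55 N, which is more than I intended. I'll lift off straight away, then check.

Emit:
move_arm --deltas '[{"dx":0,"dy":0,"dz":-3,"roll":0,"claw":0},{"dx":0,"dy":0,"dz":-8,"roll":0,"claw":0},{"dx":0,"dy":0,"dz":-25,"roll":0,"claw":0},{"dx":0,"dy":0,"dz":-60,"roll":0,"claw":0},{"dx":0,"dy":0,"dz":-100,"roll":0,"claw":0}]'

```text
clock: 25.63
eef_pos: [0.6215, 0.1354, 0.2361]
ee_rot: [[0.948, 0.318, -0.005], [0.318, -0.948, -0.001], [-0.005, -0.001, -1.0]]
force: [2.0, 0.4, -0.4]
width: 0.0002
```

```bash
cat > fin.py <<'E'
from cp import *
import pickle
F0=pickle.load(open('f0.pkl','rb'))
ex=np.array([.948,.318,0]);ey=np.array([-.318,.948,0]);b0=np.array([.6235,.1357,0])-.1*ex
for n in('side','scene','side','scene'):
    f=grab(n);W=world(f);d=W-b0;Q=np.stack([d@ex,d@ey,W[...,2]],-1)*1000
    m=(abs(Q[...,0])<60)&(abs(Q[...,1])<25)&(Q[...,2]>77)&(Q[...,2]<135)&(f['z_map']>0);a=Q[m]
    k=np.polyfit(a[:,2],a[:,0],1);k2=np.polyfit(a[:,2],a[:,1],1)
    print(n,len(a),'tilt',np.degrees(np.arctan([k[0],k2[0]])).round(1),'foot x,y',np.polyval(k,32).round(1),np.polyval(k2,32).round(1))
    c=(abs(np.hypot(Q[...,0]-100,Q[...,1]))<15)&(Q[...,2]>150)&(Q[...,2]<250)
    if c.any(): print(' cap top z',np.percentile(Q[c][:,2],95).round(1))
for n in('side','scene'):   # beaker and bystanders: pixel change since the start in their boxes
    f=grab(n);D=abs(f['image'].astype(int)-F0[n]['image']).max(-1)
    for nm,p in dict(beaker=(b0[0],b0[1],.03),flask=(.618,-.29,.04),vial_a=(.537,-.25,.03),vial_b=(.59,-.195,.03)).items():
        u,v=map(int,proj(f,p));w=D[v-10:v+10,u-8:u+8];print(n,nm,(u,v),'changed frac',(w>40).mean().round(2))
w=[grab(n)['image'] for n in('side','scene')]
o=np.hstack([cv2.resize(w[0][120:245,255:359,::-1],(400,480),interpolation=cv2.INTER_CUBIC),cv2.resize(w[1][170:295,175:279,::-1],(400,480),interpolation=cv2.INTER_CUBIC)]);cv2.imwrite('pics/z.png',o)
print(readout.sense()['clock'],readout.sense()['force'])
E
python3 fin.py
```

```text
side 91 tilt [-0.7 -0.1] foot x,y 4.5 -3.6
 cap top z 176.5
scene 122 tilt [-1.8  0.7] foot x,y 6.3 0.0
 cap top z 177.3
side 92 tilt [-1.1 -0.3] foot x,y 5.2 -3.2
 cap top z 176.0
scene 125 tilt [-0.9  1.7] foot x,y 5.3 -0.8
 cap top z 177.2
side beaker (295, 223) changed frac 0.09
side flask (359, 301) changed frac 0.0
side vial_a (321, 294) changed frac 0.0
side vial_b (337, 280) changed frac 0.02
scene beaker (236, 245) changed frac 0.26
scene flask (128, 210) changed frac 0.0
scene vial_a (155, 205) changed frac 0.15
scene vial_b (154, 219) changed frac 0.0
26.0333 [ 1.05695102 -0.15880957 -0.64742567]
```

View pics/z.png

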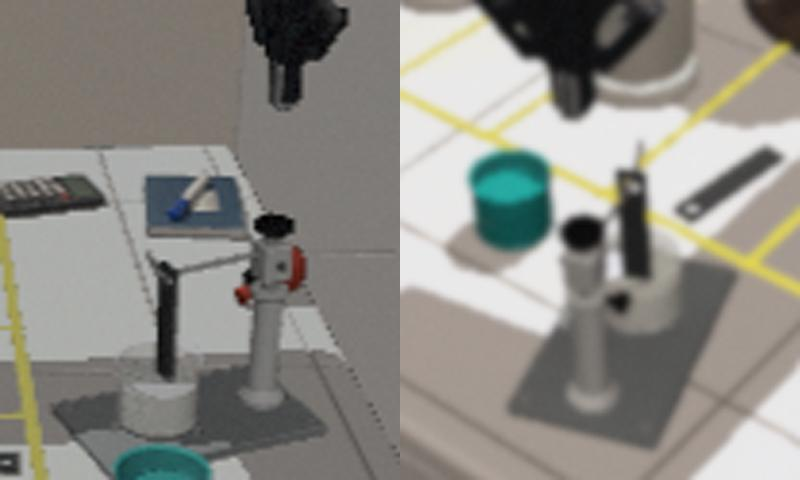

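The picture shows the cap down on the stop at (273,225) and the coupon hanging plumb from (165,268) into the beaker's middle. The cap top is at 177 mm, which means fully down. A short wait, then hand in.

Emit:
move_arm --deltas '[{"dx":0,"dy":0,"dz":-30,"roll":0,"claw":0},{"dx":0,"dy":0,"dz":-30,"roll":0,"claw":0},{"dx":0,"dy":0,"dz":-30,"roll":0,"claw":0},{"dx":0,"dy":0,"dz":-30,"roll":0,"claw":0},{"dx":0,"dy":0,"dz":-30,"roll":0,"claw":0}]'

```text
clock: 26.45
eef_pos: [0.6224, 0.1355, 0.266]
ee_rot: [[0.948, 0.318, -0.002], [0.318, -0.948, -0.0], [-0.002, -0.0, -1.0]]
force: [-0.3, 0.5, 0.4]
width: 0.0001
```

Emit:
move_arm --deltas '[{"dx":0,"dy":0,"dz":0,"roll":0,"claw":0},{"dx":0,"dy":0,"dz":0,"roll":0,"claw":0},{"dx":0,"dy":0,"dz":0,"roll":0,"claw":0},{"dx":0,"dy":0,"dz":0,"roll":0,"claw":0},{"dx":0,"dy":0,"dz":0,"roll":0,"claw":0}]'

```text
clock: 26.87
eef_pos: [0.623, 0.1356, 0.2671]
ee_rot: [[0.948, 0.318, -0.0], [0.318, -0.948, -0.0], [-0.0, -0.0, -1.0]]
force: [-0.9, 0.4, 0.4]
width: 0.0001
```

```bash
python3 fin.py | head -8; python3 -c "
from plant import job_done; print(job_done())"
```

```text
side 92 tilt [-0.5  1.3] foot x,y 4.4 -5.2
 cap top z 176.5
scene 120 tilt [-1.7  0.5] foot x,y 6.0 0.4
 cap top z 177.7
side 90 tilt [-0.8 -1.9] foot x,y 4.8 -1.1
 cap top z 176.5
scene 122 tilt [-1.   0.7] foot x,y 5.4 0.1
 cap top z 178.2
the job is handed in; nothing more can be done
None
```

I hung the farthest coupon on the raised hook and waited about 11 s until it was still. I then pressed the cap to its stop and handed the job in at about 27 s; no verdict came back.

**Last checks:**
- **Rod:** the cap top is at about 177 mm, which is fully down.
- **Coupon:** it hangs within about 2° of plumb, with its foot about 5 mm off the hook axis, inside the beaker.
- **Bystanders:** the flask and vials look unmoved. The beaker was only checked by eye in the last picture, where it stands upright in its place.

**What went wrong or disagreed:**
- **Grasp:** the fingertips end roughly 35–39 mm short of the stated TCP, so two grasps closed on air before I descended by watching tip height and force.
- **Heights:** the raised hook and cap measured about 4 mm lower than the text says.
- **Stop force:** the fingertips pressed the stop with 55 N for a moment because I sent the last two press steps together. That is under the 120 N wrist limit. It would break the 40 N limit only if that limit counts the fingers as well as the arm and gripper body.
- **Pixel comparison:** in the scene view, the pixels had changed by 26% around the beaker and 15% around vial_a since the start. The side view showed 9% and none. I put this down to the coupon and arm being in view, but did not confirm it.

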